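Find the free cells of the flapped bottle rack and load two bottles

ROBOT

A 6-joint arm with a two-finger parallel gripper is mounted at the origin on the work surface; the furniture and walls round the work are solid. World frame = base frame: x ahead of the robot, y to its left, z up, the work surface at z = 0. Lengths are in mm, angles in rad, forces in N, time in s.
With the tool pointing down it reaches from about 400 to 925 mm from the base axis. Payload 12.5 kg.
Tool frame: the origin (TCP) lies on the mounting face of the last link; the fingertips stand 190 mm ahead of it and the grasp point (between the pads) lies 171 mm ahead of it (env.grasp_offset is the distance from the TCP to the grasp point, in mm); z points along the fingers, y is the direction in which the jaws open and shut (so a half turn about z gives the same grasp; the last joint's range is limited). The gripper opens to 95 mm and grips with 3 to 60 N. Pads are 20 mm wide; open, the fingers measure 119 mm over their backs; the gripper's body (75 mm by 180 mm) begins 59 mm behind the grasp point.
Start: joints at [-1.231, 0.491, 1.559, -0, 1.092, -0.106], TCP at [269.506, -563.907, 404.761] pointing down, gripper open.
Joint ranges: [-3.1, 3.1], [-0.84, 2.19], [0.05, 2.79], [-1.13, 4.28], [0.06, 2.93], [-2.69, 2.69]. Speed limits (rad/s): [2.22, 2.22, 2.79, 3.14, 3.14, 3.14].

INTERFACE

Orientations are given as [roll, pitch, yaw] about the fixed x, y, z axes, in that order (R = Rz(yaw) Ry(pitch) Rx(roll)).
In Python, from cell import env, viewer gives the robot as it stands.
- The arm moves only by the tool play_rows, never from a script. Its argument "increments" is a list of rows, each an object of numbers: "dx", "dy", "dz": the shift along the tool's x, y, z in mm; "rx", "ry", "rz": the turn, a rotation vector about the tool's x, y, z in units of 6 degrees (1.0 is 6 degrees). A call has 1 to 8 rows; each row is the pose to reach, as a shift and turn from the pose measured when the call began, along the tool's axes at that moment; what a row does not reach only later rows make up. A row lasts 1/12 s, in which the tool goes at most 41.7 mm and 7.16 degrees, less where a joint would pass 70% of its speed; a pose out of reach is approached as far as the arm can. A call with a gripper value outside its range is refused whole. "fingers" is the opening, from 0 (shut) to 1 (fully open), set as the call begins (left out, the last holds). The fingers move at their own pace and stop on an object; the grip force is fixed at half the most. Time passes only in rows, so rows that repeat a pose let the fingers close. It gives the time, the measured TCP pose, the force and the opening at its end, in the units of the state.
- env.state(): the state, without advancing time (a new reading comes with each control period).
- viewer.read_camera(name): name is "scene" or "top" or "wrist"; returns a dict with "image" (400x640x3 uint8, red, green, blue), "fx", "fy", "cx", "cy" (pixels), "k1" (the pictures are not rectified: a ray, as slopes to the right and down, at radius r is drawn at 1 + k1 r^2 times it, then the intrinsics apply), "rvec" (rotation vector, rad) and "tvec" (3), from world to camera coordinates, as OpenCV has them. Camera axes: x right, y down, z forward; pixel columns grow to the right and rows downward; lengths in mm; the calibration is good to about 2 mm. A picture is of the moment at which its call begins. There is no depth.
- env.job_done(): hands the job in, once; it reports no verdict.
The state is a dict: "t": time; "joints": joint angles; "qvel": joint speeds; "tau": joint torques, N m; "eef_pos": TCP position; "tcp_rot": TCP orientation; "ft_force": force on the tool from outside, world axes, zero at the start; "moment": the same for the moment, N m; "opening": opening from 0.0 (shut) to 1.0 (fully open).
Only numpy, scipy, OpenCV 4.12 (cv2) and the standard library are available. Lean on these libraries where they do the work, as an engineer would, in place of code of your own. Each camera call takes 0.05 s, during which the arm holds its last target.

TASK

Put both blue water bottles, base first, fully home into free cells of the leaning four-cell rack, one bottle to a cell. Some cells already hold a short tin, but the black spring flaps over the mouths hide which: feel for the free ones with light pushes, never forcing the rack, and let go of the bottles. Do not lay a bottle on its side, and leave the tan solvent bottle, the mug and the tape roll where they are.

Things in the scene. Friction and masses are not known exactly. Their poses are not given: they have to be found in the camera images.
- rack_cells: Grey block of 4 square cells in a row, fixed, leaning so that the mouths face up and to the robot's left. Origin: middle of the row on the cells' floor. z: out of the cells along their axes (0.50 rad from vertical), y: along the row, away from the robot, x: across it, upward and to the right. Cells 62 mm wide (y), 66 mm across (x), 64 mm deep (mouths at z = 64 mm), centred at y = -102, -34, 34, 102 mm; walls 6 mm.
- cell_1 (a point): Mouth centre of cell 1, farthest from the robot: rack_cells (0, 102, 64) mm. Flap on each mouth: black, 61 mm long, hinged at its upper edge (x = +30 mm); pushed, it swings inward until flat on the upper wall, against a spring of under 3 N, and springs back. Open, it leaves 63 mm (x = -33 to +30 mm): bring a bottle in with its axis at x = -3 to -5 mm; let go, it lies at x = -7 mm.
- cell_2 (a point): Mouth centre of cell 2: rack_cells (0, 34, 64) mm. Contents: two of the four cells, unknown which, hold a fixed tin 34 mm high on the cell's floor, so that a bottle is stopped hard 30 mm below the mouth. In the two free cells it goes to the floor, 64 mm below the mouth.
- cell_3 (a point): Mouth centre of cell 3, built like the others: rack_cells (0, -34, 64) mm.
- cell_4 (a point): Mouth centre of cell 4, built like the others: rack_cells (0, -102, 64) mm.
- bottle_a: Blue plastic bottle with a red pointed nozzle, standing on the worktable; 80 to 180 g. Origin: centre of its underside; z up through the nozzle. Round body 52 mm in diameter, 110 mm high; the shoulder and nozzle above (to 158 mm) offer no hold. Gripped about 92 mm above the base, the fingers stay clear of the rack when it is home (46 mm of the body then stands out of the cell).
- bottle_a_mid (a point): Centre of bottle_a's round body, on its axis 55 mm above its base.
- bottle_b: A second bottle, the same in all.
- bottle_b_mid (a point): Centre of bottle_b's round body, on its axis 55 mm above its base.
- acetone_mid (a point): Bystander: tan bottle with a blue cap, 60 mm in diameter, 143 mm high, standing; this point is half-way up its axis.
- mug_mid (a point): Bystander: white mug with green spots, 78 mm across, 93 mm high, handle to one side; point half-way up.
- tape_mid (a point): Bystander: roll of tan tape lying flat, 106 mm across, 25 mm high; point at its centre.
Not all that is in view belongs to the job. What is shaped like the bottle_b but yellow is not meant.

How it is judged (in metres and radians):
At the end, for the whole second after the job is handed in: Both bottles lie at rest, base first and nozzle outward, on the floor of a cell: each bottle's body centre 45 to 63 mm above the cells' floor (55 mm when fully home), between 16 mm below and 14 mm above the cells' centre line, within the row, and its axis within 0.2 rad of the cells' axis (z of bottle_a_mid in the frame of rack_cells between 0.045 and 0.063 m and x of bottle_a_mid in the frame of rack_cells between -0.016 and 0.014 m and y of bottle_a_mid in the frame of rack_cells between -0.116 and 0.116 m and angle between the z axis of each of bottle_a, bottle_b and the z axis of rack_cells, either way round below 0.2 rad and angle between each of bottle_a, bottle_b's own z axis and vertical below 0.85 rad and linear speed of each of bottle_a, bottle_b below 0.02 m/s and z of bottle_b_mid in the frame of rack_cells between 0.045 and 0.063 m and x of bottle_b_mid in the frame of rack_cells between -0.016 and 0.014 m and y of bottle_b_mid in the frame of rack_cells between -0.116 and 0.116 m); the robot touches nothing.
It fails at once if the tan solvent bottle is moved more than 30 mm (distance of acetone_mid from where it was at the start of the episode above 0.03 m).
It fails at once if the mug is moved more than 30 mm (distance of mug_mid from where it was at the start of the episode above 0.03 m).
It fails at once if the tape roll is moved more than 30 mm (distance of tape_mid from where it was at the start of the episode above 0.03 m).
It fails at once if the rack is pushed harder than 40 N (contact force between rack_cells and anything else above 40 N).
It fails at once if a bottle is laid or falls on its side (angle between any of bottle_a, bottle_b's own z axis and vertical above 1.3 rad).
It also fails if it takes over 64 s, if anything falls off the work surface, if the arm or the gripper's body presses on something with over 40 N, if the wrist force passes 120 N, or if a joint passes its speed limit or range.

## Working session

There is one attempt and no reset: what is moved stays moved. The work goes in short steps, Python scripts to look and compute and a tool call to move; the robot and the scene stay as the last step left them, time stands still between calls to the robot, and variables do not carry over. Pictures are saved under pics/ and viewed, and the job is handed in when it is done.

Besides the shell and the picture viewer there is one more tool, called after "Emit:" by a JSON object that holds its "method" and its "body", one argument or row to a line. play_rows: Moves the arm, as the interface text tells. Its arguments: {"type":"object","properties":{"increments":{"type":"array","items":{"type":"object","properties":{"dx":{"type":"number"},"dy":{"type":"number"},"dz":{"type":"number"},"rx":{"type":"number"},"ry":{"type":"number"},"rz":{"type":"number"}}}},"fingers":{"type":"number"}},"required":["increments"]}

```bash
ls; mkdir -p pics
cat > h.py <<'E'
import numpy as np, cv2, sys
from scipy.spatial.transform import Rotation as R
from cell import env, viewer
def snap(name,fn):
    c=viewer.read_camera(name); cv2.imwrite('pics/'+fn,c['image'][:,:,::-1]); 
    c2={k:np.array(v) for k,v in c.items()}; np.savez('pics/'+fn+'.npz',**c2); return c2
def load(fn): return np.load('pics/'+fn+'.npz')
def ray(c,u,v):
    xd=np.array([(u-c['cx'])/c['fx'],(v-c['cy'])/c['fy']],float); x=xd.copy()
    for _ in range(30): x=xd/(1+c['k1']*(x@x))
    M=R.from_rotvec(c['rvec'].ravel()).as_matrix()
    return -M.T@c['tvec'].ravel(), M.T@np.array([x[0],x[1],1])
def onz(c,u,v,z):
    o,d=ray(c,u,v); return o+d*(z-o[2])/d[2]
def proj(c,P):
    M=R.from_rotvec(c['rvec'].ravel()).as_matrix(); p=np.atleast_2d(P)@M.T+c['tvec'].ravel()
    x=p[:,:2]/p[:,2:]; x=x*(1+c['k1']*(x**2).sum(1,keepdims=True))
    return x*[c['fx'],c['fy']]+[c['cx'],c['cy']]
def tri(obs):
    A=np.zeros((3,3));b=np.zeros(3)
    for c,u,v in obs:
        o,d=ray(c,u,v); d/=np.linalg.norm(d); Q=np.eye(3)-np.outer(d,d); A+=Q;b+=Q@o
    return np.linalg.solve(A,b)
def crop(fn,x0,y0,x1,y1,s,out):
    im=cv2.imread('pics/'+fn)[y0:y1,x0:x1]; cv2.imwrite('pics/'+out,cv2.resize(im,None,fx=s,fy=s,interpolation=cv2.INTER_CUBIC))
E
python3 - <<'E'
from h import *
print(env.state(), env.grasp_offset)
for n in ['scene','top','wrist']: c=snap(n,n+'0.png'); print(n,c['fx'],c['k1'],c['rvec'],c['tvec'],ray(c,320,200))
E
```

```text
pics
{'t': 0.0, 'joints': array([-1.23059883e+00,  4.91533546e-01,  1.55944851e+00,  3.85690706e-06,
        1.09168119e+00, -1.05621965e-01]), 'qvel': array([ 4.61376725e-05, -6.00860696e-04, -2.57606086e-03,  9.03884417e-04,
        1.42856368e-03,  7.53467840e-04]), 'tau': array([-4.52114373e-04, -6.12638998e+01, -2.58175921e+01,  6.92362594e-02,
        4.82550357e-02, -1.06609316e-04]), 'eef_pos': array([ 269.49448086, -563.87238469,  404.17811889]), 'tcp_rot': array([-3.14052838e+00, -1.16270064e-04,  4.45817618e-01]), 'ft_force': array([-0.83120662,  0.08403924, -0.06498637]), 'moment': array([ 0.02957451, -0.01298674, -0.00324769]), 'opening': 1.0020105136174} 171.3
scene 361.8090266114144 0.006516145290950458 [ 1.16621505 -2.34818927  0.96352825] [ 365.92004959  282.84288982 1191.34504317] (array([-295.17634621,  670.74145479, 1046.98491889]), array([ 0.57106755, -0.40963438, -0.71149014]))
top 514.2807579609496 -0.1174330176231067 [ 2.21872138 -2.16809553  0.03644042] [  97.58600882  468.25656154 1586.58107386] (array([ 395.27112707,   89.78153266, 1606.77526523]), array([ 0.06019824, -0.00417268, -0.99843119]))
wrist 358.28332266484244 -0.06200296250710476 [-2.46088054  1.55099077  0.2106851 ] [-623.18175371  -29.236908    391.45932981] (array([ 336.87063109, -530.40829213,  384.23420382]), array([-0.23073084, -0.10508692, -0.96739485]))
```

View pics/scene0.png

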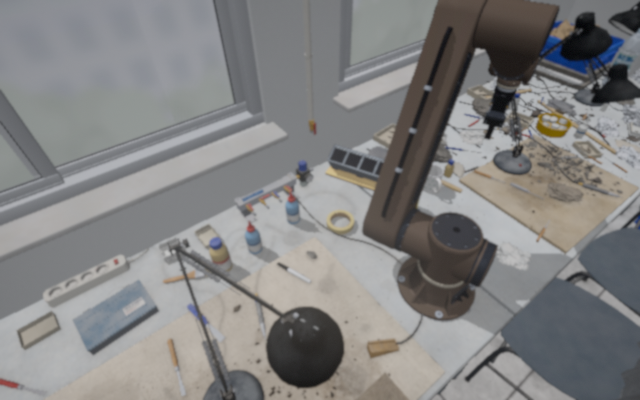

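View pics/top0.png

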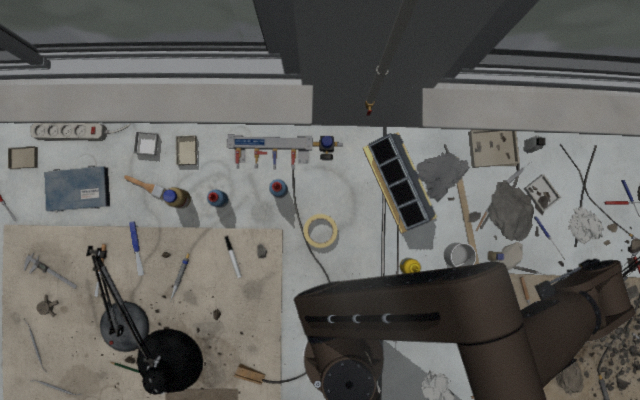

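View pics/wrist0.png

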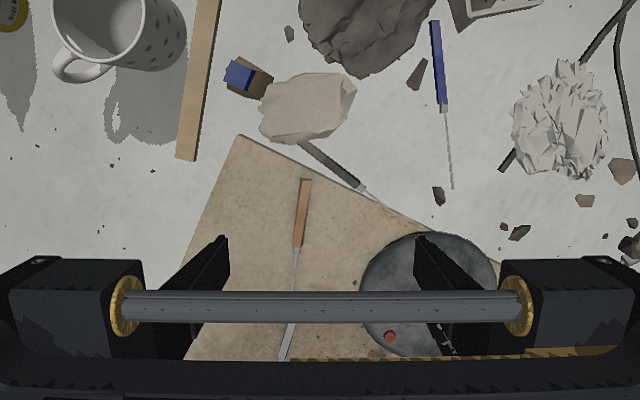

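Run:
```python
from h import *
crop('top0.png',345,120,455,240,5,'c1.png')
crop('top0.png',150,150,350,260,4,'c2.png')
crop('scene0.png',190,140,390,290,4,'c3.png')
c=load('top0.png')
for u,v in [(218,198),(279,187)]: print(onz(c,u,v,158), onz(c,u,v,110))
```

```text
[481.83402533 373.26362703 158.        ] [484.70197815 382.65579492 110.        ]
[516.83600655 200.49082113 158.        ] [520.86362515 204.15877846 110.        ]
```

View pics/c1.png

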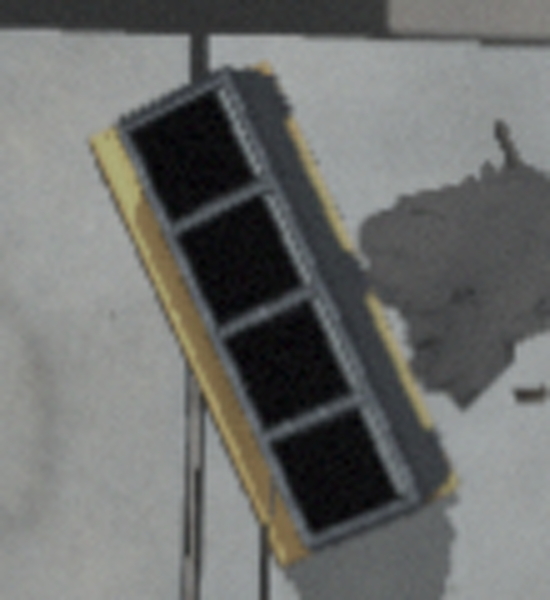

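View pics/c2.png

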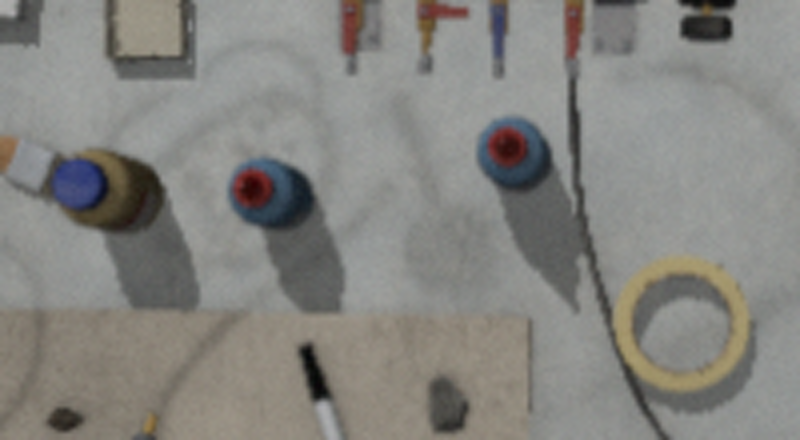

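View pics/c3.png

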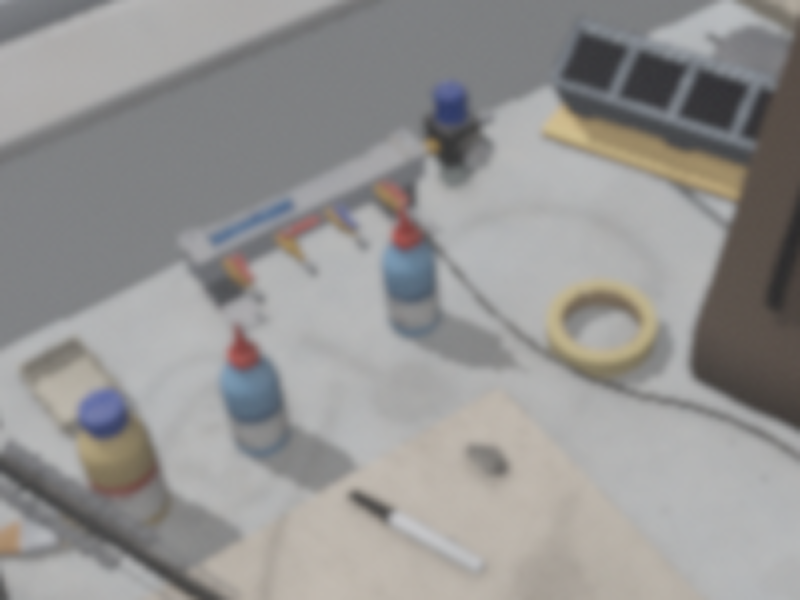

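Run:
```python
from h import *
crop('scene0.png',315,135,395,195,10,'c4.png')
```

```text
(no output)
```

View pics/c4.png

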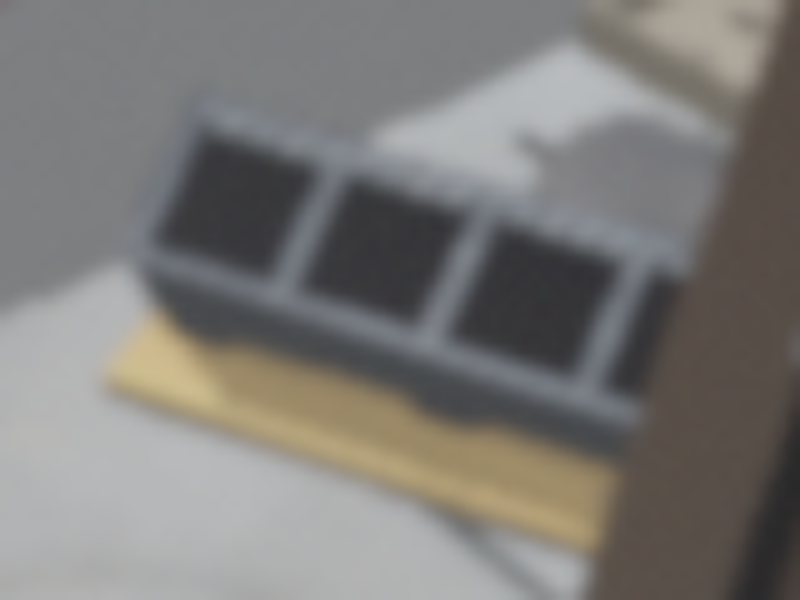

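```bash
cat > rackfit.py <<'E'
from h import *
from scipy.optimize import least_squares
ct,cs=load('top0.png'),load('scene0.png')
T={(-33,133):(130,133),(30,133):(217,92),(30,71):(260,182),(-33,71):(177,220),(-33,65):(182,235),(30,65):(265,196),(30,3):(305,288),(-33,3):(225,325),(-33,-3):(228,340),(30,-3):(315,302),(30,-65):(355,395),(-33,-65):(272,428),(-33,-71):(278,445),(30,-71):(360,408),(30,-133):(402,495),(-33,-133):(318,532)}
S={(30,133):(205,130),(30,71):(312,172),(-33,71):(270,275),(-33,133):(158,245),(30,65):(345,178),(30,3):(468,212),(-33,3):(420,320),(-33,65):(303,285),(30,-3):(492,220),(30,-65):(618,262),(-33,-65):(575,372),(-33,-3):(450,335)}
def pose(p):
    y=p[3]; l=np.array([-np.sin(y),np.cos(y),0]);h=np.array([np.cos(y),np.sin(y),0]);up=np.array([0,0,1.]);c,s=np.cos(.5),np.sin(.5)
    return np.array([-c*l+s*up,h,c*up+s*l]).T, np.array(p[:3])
def pts(d): return np.array([(a,b,64) for a,b in d],float)
tu=np.array(list(T.values()))/5+[345,120]-.4; su=np.array(list(S.values()))/10+[315,135]-.45
def res(p,w=(1,1)):
    M,o=pose(p)
    return np.r_[((proj(ct,pts(T)@M.T+o)-tu)*w[0]).ravel(),((proj(cs,pts(S)@M.T+o)-su)*w[1]).ravel()]
if __name__=='__main__':
  for w in [(1,1),(1,.3),(0.3,1)]:
    r=least_squares(res,[550,-170,40,.4],args=(w,)); print(r.x, np.abs(r.fun).max(), np.sqrt((r.fun**2).mean()))
  r=least_squares(res,[550,-170,40,.4]); print(r.fun.reshape(-1,2).round(1).tolist())
E
python3 rackfit.py
python3 - <<'E'
from h import *
ct,cs=load('top0.png'),load('scene0.png')
print(tri([(ct,213,197),(cs,249.5,221.7)]),tri([(ct,277,186.7),(cs,291.2,192.5)]))
# silhouettes overlay
E
```

```text
[ 5.59316978e+02 -1.74695129e+02  3.64567202e+01  4.48247835e-01] 2.6995082542531463 1.105778536964452
[ 5.58871102e+02 -1.76164671e+02  3.22108140e+01  4.46014564e-01] 1.3743153056282722 0.7174476801306361
[ 5.61854233e+02 -1.73621231e+02  3.58566783e+01  4.51292032e-01] 2.094679937208184 0.816819483661358
[[-0.5, -0.2], [0.1, -1.3], [0.4, -0.3], [-1.2, 1.1], [-1.4, -0.1], [0.3, -1.3], [1.1, -0.5], [-1.3, 0.7], [-1.1, -0.5], [-0.0, -1.5], [0.8, -0.9], [-1.2, 0.8], [-1.6, -0.8], [0.7, -1.6], [1.1, 0.3], [-0.9, 0.8], [0.2, -0.9], [2.7, -1.1], [1.1, 1.6], [-0.9, 0.4], [0.7, -1.3], [2.0, -0.6], [1.0, 1.9], [-0.9, 1.0], [0.9, -1.0], [2.4, -0.9], [0.9, 1.6], [-0.6, 0.8]]
[487.30399404 393.91524547 144.46467786] [520.04660447 209.14796353 145.12957865]
```

```bash
cat > rf2.py <<'E'
from rackfit import *
def f(q):
    def P(d): return np.array([(q[4] if a<0 else q[5], (68*round((b-34)/68)+34)+np.sign(b-(68*round((b-34)/68)+34))*q[6],64) for a,b in d])
    M,o=pose(q)
    return np.r_[(proj(ct,P(T)@M.T+o)-tu).ravel(),(proj(cs,P(S)@M.T+o)-su).ravel()*.7,(q[4]+32)/3,(q[5]-30)/3]
r=least_squares(f,[550,-170,40,.4,-31,30,29]); print(r.x,np.sqrt((r.fun**2).mean()),r.fun.reshape(-1,2).round(1).tolist())
E
python3 rf2.py
```

```text
[ 5.58558578e+02 -1.74525640e+02  3.71345139e+01  4.47846772e-01
 -2.92616441e+01  2.72616432e+01  2.89081690e+01] 0.5112259737456906 [[0.8, 0.1], [-0.4, -0.1], [-0.7, -0.3], [-0.5, 0.1], [-0.1, 0.2], [-0.3, -0.0], [-0.0, -0.6], [-0.6, -0.2], [0.3, -0.1], [-0.6, -0.2], [-0.3, -0.9], [-0.4, -0.1], [-0.2, -0.4], [0.1, -0.3], [-0.0, 0.2], [-0.1, -0.1], [0.3, -0.2], [1.5, -0.5], [0.8, 0.5], [-0.1, -0.2], [0.7, -0.5], [1.0, -0.1], [0.7, 0.7], [-0.0, 0.3], [0.9, -0.2], [1.2, -0.3], [0.6, 0.4], [0.2, 0.1], [0.9, -0.9]]
```

```bash
cat >> h.py <<'E'
G=171.3
def cur():
    s=env.state(); return R.from_euler('xyz',s['tcp_rot']), np.array(s['eef_pos']), s
def delta(Rt,pt,R0,p0):
    d=R0.inv().apply(pt-p0); r=(R0.inv()*Rt).as_rotvec()*180/np.pi/6
    return d.round(1), r.round(2)
def pickR(phi,th):
    c,s=np.cos(th),np.sin(th)
    z=np.array([s*np.cos(phi),s*np.sin(phi),-c]); x=np.array([c*np.cos(phi),c*np.sin(phi),s]); 
    return R.from_matrix(np.array([x,np.cross(z,x),z]).T)
def go(Rt,grasp,back=0):
    R0,p0,s=cur(); pt=np.array(grasp)-Rt.apply([0,0,G+back]); d,r=delta(Rt,pt,R0,p0)
    print('target',pt.round(1),'d',d,'r',r,'norm',np.linalg.norm(d).round(),'deg',np.linalg.norm(r)*6)
    return pt
def st():
    R0,p0,s=cur(); print('t %.2f'%s['t'],'tcp',p0.round(1),'rpy',np.array(s['tcp_rot']).round(3),'F',np.array(s['ft_force']).round(1),'M',np.array(s['moment']).round(2),'op %.3f'%s['opening'],'j',np.array(s['joints']).round(2),'grasp',(p0+R0.apply([0,0,G])).round(1))
E
python3 - <<'E'
from h import *
t=np.radians(40)
go(R.from_euler('xyz',[np.pi,0,-.5+0]),[480,-300,240])
go(pickR(.3,t),[520,208,95],150)
E
```

```text
target [ 480.  -300.   411.3] d [ 303.7 -147.3   -6.9] r [-0.01  0.    9.03] norm 338.0 deg 54.18003322258117
target [322.7 147.  341.1] d [ 354.5 -618.4   63.7] r [-0.49  6.65  1.33] norm 716.0 deg 40.7962498276496
```

Emit:
{"method": "play_rows", "body": {
  "increments": [
    {"dx": 304, "dy": -147, "dz": -27, "rz": 9},
    {"dx": 304, "dy": -147, "dz": -27, "rz": 9},
    {"dx": 304, "dy": -147, "dz": -27, "rz": 9},
    {"dx": 304, "dy": -147, "dz": -27, "rz": 9},
    {"dx": 304, "dy": -147, "dz": -27, "rz": 9},
    {"dx": 304, "dy": -147, "dz": -27, "rz": 9},
    {"dx": 304, "dy": -147, "dz": -27, "rz": 9},
    {"dx": 304, "dy": -147, "dz": -27, "rz": 9}
  ]
}}

```text
invalid input
```

Run:
```python
from h import *
st()
t=np.radians(40)
go(pickR(.3,t),[520,208,95],150)
go(pickR(.2,t),[470,100,95],220)
snap('wrist','w1.png')
```

```text
t 0.15 tcp [ 269.5 -563.9  404.3] rpy [-3.141 -0.     0.446] F [ 0.3 -0.2  0.2] M [ 0.04 -0.03 -0.  ] op 1.002 j [-1.23  0.49  1.56  0.    1.09 -0.11] grasp [ 269.5 -563.7  233. ]
target [322.7 147.  341.1] d [ 354.5 -618.4   63.7] r [-0.49  6.65  1.33] norm 716.0 deg 40.7962498276496
target [223.5  50.  394.8] d [ 223.2 -573.7   10. ] r [-0.83  6.63  2.25] norm 616.0 deg 42.3024680131077
```

View pics/w1.png

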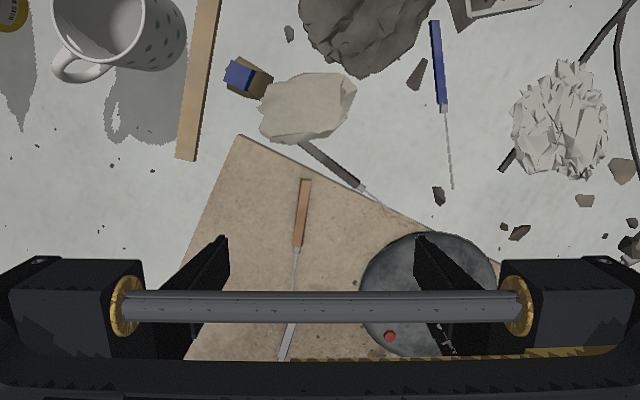

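Emit:
{"method": "play_rows", "body": {
  "increments": [
    {"dx": 37, "dy": -18, "dz": -4, "rx": 0, "ry": 0, "rz": 1.1},
    {"dx": 74, "dy": -36, "dz": -8, "rx": 0, "ry": 0, "rz": 2.2},
    {"dx": 111, "dy": -54, "dz": -12, "rx": 0, "ry": 0, "rz": 3.3},
    {"dx": 148, "dy": -72, "dz": -16, "rx": 0, "ry": 0, "rz": 4.4},
    {"dx": 185, "dy": -90, "dz": -20, "rx": 0, "ry": 0, "rz": 5.5},
    {"dx": 222, "dy": -108, "dz": -24, "rx": 0, "ry": 0, "rz": 6.6},
    {"dx": 259, "dy": -126, "dz": -27, "rx": 0, "ry": 0, "rz": 7.7},
    {"dx": 296, "dy": -144, "dz": -27, "rx": 0, "ry": 0, "rz": 8.8}
  ]
}}

```text
t: 0.87
eef_pos: [472.4, -308.5, 432.1]
tcp_rot: [-3.141, -0.0, -0.474]
ft_force: [0.1, -0.4, -0.1]
opening: 1.003
```

Run:
```python
from h import *
st()
t=np.radians(40)
go(pickR(.3,t),[520,208,95],150)
snap('wrist','w2.png')
```

```text
t 0.87 tcp [ 472.4 -308.5  432.1] rpy [-3.141 -0.    -0.474] F [ 0.1 -0.4 -0.1] M [ 0.03  0.03 -0.05] op 1.003 j [-0.7   0.38  1.68  0.    1.09  1.35] grasp [ 472.5 -308.5  260.8]
target [322.7 147.  341.1] d [-341.1 -336.9   90.9] r [ 2.58  6.32 -7.08] norm 488.0 deg 59.00938230485047
```

View pics/w2.png

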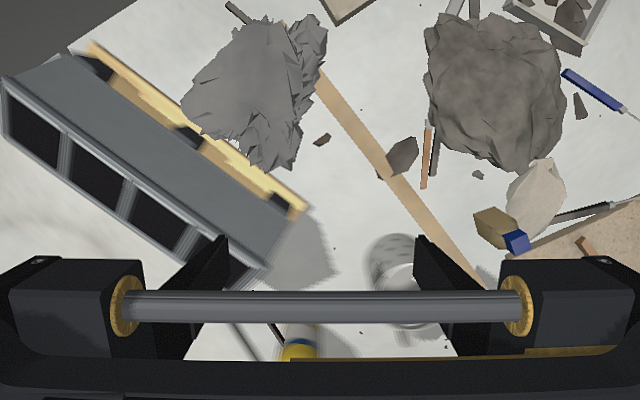

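Emit:
{"method": "play_rows", "body": {
  "increments": [
    {"dx": -28, "dy": -28, "dz": 7, "rx": 0.21, "ry": 0.52, "rz": -0.59},
    {"dx": -56, "dy": -56, "dz": 14, "rx": 0.42, "ry": 1.04, "rz": -1.18},
    {"dx": -84, "dy": -84, "dz": 21, "rx": 0.63, "ry": 1.56, "rz": -1.77},
    {"dx": -112, "dy": -112, "dz": 28, "rx": 0.84, "ry": 2.1, "rz": -2.36},
    {"dx": -140, "dy": -140, "dz": 35, "rx": 1.05, "ry": 2.62, "rz": -2.95},
    {"dx": -168, "dy": -168, "dz": 42, "rx": 1.3, "ry": 3.15, "rz": -3.54},
    {"dx": -196, "dy": -196, "dz": 49, "rx": 1.5, "ry": 3.7, "rz": -4.13},
    {"dx": -224, "dy": -224, "dz": 56, "rx": 1.7, "ry": 4.2, "rz": -4.72}
  ]
}}

```text
t: 1.58
eef_pos: [381.0, -0.1, 376.2]
tcp_rot: [-3.074, -0.47, 0.003]
ft_force: [2.5, 0.3, 0.1]
opening: 0.999
```

Run:
```python
from h import *
st()
t=np.radians(40)
go(pickR(.3,t),[520,208,95],150)
```

```text
t 1.58 tcp [ 3.810e+02 -1.000e-01  3.762e+02] rpy [-3.074e+00 -4.700e-01  3.000e-03] F [2.5 0.3 0.1] M [-0.01  0.09  0.  ] op 0.999 j [-0.21  0.15  2.24  0.49  0.35  0.91] grasp [458.3  11.7 223.8]
target [322.7 147.  341.1] d [ -67.5 -146.6   15. ] r [ 0.93  2.08 -2.44] norm 162.0 deg 20.03038691588358
```

```bash
cat > kin.py <<'E'
from h import *
from scipy.optimize import least_squares
D=[([-1.23059883,0.491533546,1.55944851,0,1.09168,-.10562],[269.494,-563.872,404.18],[-3.14053,-.0001,.44582])]
E
python3 - <<'E'
from h import *
R0,p0,s=cur(); j=s['joints']; print(repr(np.array(j)),repr(p0),repr(np.array(s['tcp_rot'])))
A=R0.as_matrix()
for s4 in (1,-1):
  for s6 in (1,-1):
    B=R.from_euler('Z',j[0])*R.from_euler('Y',j[1]+j[2])*R.from_euler('Z',s4*j[3])*R.from_euler('Y',j[4])*R.from_euler('Z',s6*j[5])
    C=(B.inv()*R0).as_rotvec(); print(s4,s6,C)
E
```

```text
array([-0.20935488,  0.14801856,  2.23565418,  0.49074874,  0.34882515,
        0.91408491]) array([ 3.80980780e+02, -1.10124918e-01,  3.76208616e+02]) array([-3.07394581e+00, -4.69506166e-01,  2.68488092e-03])
1 1 [ 3.69944320e-16 -1.07900427e-16  1.57079633e+00]
1 -1 [-2.42161858e-16 -3.02702322e-16 -2.88421917e+00]
-1 1 [0.05458887 0.42185541 2.47390481]
-1 -1 [ 0.26933551 -0.26933551 -1.93389268]
```

```bash
cat > kin.py <<'E'
from h import *
from scipy.optimize import least_squares
def fk(j,k):
    a1,off,d1,L2,e,L3,d6=k
    R1=R.from_euler('Z',j[0]);R2=R1*R.from_euler('Y',j[1]);R3=R2*R.from_euler('Y',j[2]);R5=R3*R.from_euler('Z',j[3])*R.from_euler('Y',j[4])
    p=R1.apply([a1,off,d1])+R2.apply([0,0,L2])+R3.apply([e,0,L3])+R5.apply([0,0,d6])
    return R5*R.from_euler('Z',j[5]+np.pi/2),p
D=[([-1.23059883,0.491533546,1.55944851,0,1.09168,-.10562],[269.494,-563.872,404.18]),
([-0.20935488,0.14801856,2.23565418,0.49074874,0.34882515,0.91408491],[380.98,-.11,376.21])]
E
python3 - <<'E'
from kin import *
for k0 in ([0,66,300,450,0,400,100],[50,66,400,450,50,450,150]):
    r=least_squares(lambda k:np.concatenate([fk(j,k)[1]-p for j,p in D]+[(k-k0)*1e-4]),k0); print(r.x,r.fun[:6])
print(onz(load('top0.png'),400,132,100),onz(load('top0.png'),400,132,0))
E
```

```text
[ 29.77895814  65.8999558  286.63715319 539.50820582  89.33214966
 426.66990787  81.76601352] [ 1.43401701e-06  3.04190633e-06  1.93585782e-06  1.55411021e-06
 -2.74888940e-06 -1.80230973e-06]
[ 59.52261316  65.89994955 376.45921523 492.27589889 135.50672244
 442.31867991  81.76609113] [-4.08446846e-06 -1.00896159e-07  2.14191073e-06  1.95436326e-06
  3.55653304e-06 -1.90650275e-06]
[ 693.56286116 -149.22060035  100.        ] [ 713.35955818 -165.08243048    0.        ]
```

```bash
cat >> kin.py <<'E'
K=[29.8,65.9,286.6,539.5,89.3,426.7,81.77]
lo=np.array([-3.1,-.84,.05,-1.13,.06,-2.69]);hi=np.array([3.1,2.19,2.79,4.28,2.93,2.69])
def ik(Rt,pt,seeds=None,k=None):
    k=K if k is None else k; out=[]
    rng=np.random.default_rng(0)
    S=seeds if seeds is not None else [np.r_[np.arctan2(pt[1],pt[0])-.1,.4,1.7,a,b,c] for a in(-.6,.6,1.6,2.6,3.6) for b in (.4,1.2) for c in (-1.5,0,1.5)]
    for s in S:
        f=lambda j:np.r_[(fk(j,k)[1]-pt)/200,(fk(j,k)[0].inv()*Rt).as_rotvec()]
        r=least_squares(f,np.clip(s,lo+.01,hi-.01),bounds=(lo,hi))
        if np.abs(r.fun).max()<2e-3 and not any(np.allclose(r.x,o,atol=.02) for o in out): out.append(r.x)
    return out
def rackM(p):
    y=p[3]; l=np.array([-np.sin(y),np.cos(y),0]);h=np.array([np.cos(y),np.sin(y),0]);up=np.array([0,0,1.]);c,s=np.cos(.5),np.sin(.5)
    return np.array([-c*l+s*up,h,c*up+s*l]).T, np.array(p[:3])
RK=[558.6,-174.5,37.1,.448]
def placeR(th,al,RKp=None):
    M,o=rackM(RKp or RK); lat=M@np.array([-np.cos(al),np.sin(al),0]); zr=M[:,2]
    z=-np.cos(th)*zr+np.sin(th)*lat; x=np.cos(th)*lat+np.sin(th)*zr
    return R.from_matrix(np.array([x,np.cross(z,x),z]).T)
def rp(x,y,z,RKp=None):
    M,o=rackM(RKp or RK); return M@np.array([x,y,z])+o
E
python3 - <<'E'
from kin import *
for name,b in (('R',[520,207]),('L',[487,391])):
  for phi in np.radians([-90,-45,0,30,60,90,120,180]):
    Rt=pickR(phi,.65); pt=np.array([*b,95])-Rt.apply([0,0,G]); print(name,round(np.degrees(phi)),pt.round(),[o.round(2).tolist() for o in ik(Rt,pt)])
E
```

```text
R -90 [520. 311. 231.] [[0.5, 0.78, 1.63, -0.61, 1.17, -2.27]]
R -45 [447. 280. 231.] [[0.53, 0.68, 1.92, -1.12, 0.71, -2.46]]
R 0 [416. 207. 231.] [[0.36, 0.62, 2.15, 3.87, 0.32, -1.99]]
R 30 [430. 155. 231.] [[0.16, 0.61, 2.18, 2.45, 0.34, -1.2]]
R 60 [468. 117. 231.] [[0.02, 0.63, 2.08, 1.48, 0.55, -0.82]]
R 90 [520. 103. 231.] [[-0.02, 0.68, 1.91, 0.95, 0.84, -0.78]]
R 120 [572. 117. 231.] [[0.01, 0.75, 1.71, 0.62, 1.13, -0.91]]
R 180 [624. 207. 231.] [[0.2, 0.85, 1.43, 0.12, 1.5, -1.42]]
L -90 [487. 495. 231.] [[0.75, 0.88, 1.35, -0.47, 1.4, -2.19]]
L -45 [414. 464. 231.] [[0.82, 0.77, 1.64, -0.84, 0.95, -2.53]]
L 0 [383. 391. 231.] []
L 30 [397. 339. 231.] [[0.59, 0.65, 2.02, 3.35, 0.18, -1.73]]
L 60 [435. 301. 231.] [[0.43, 0.65, 2.0, 1.73, 0.37, -0.69]]
L 90 [487. 287. 231.] [[0.33, 0.7, 1.86, 1.12, 0.69, -0.6]]
L 120 [539. 301. 231.] [[0.32, 0.76, 1.66, 0.77, 1.02, -0.71]]
L 180 [591. 391. 231.] [[0.46, 0.91, 1.29, 0.27, 1.54, -1.2]]
```

Run:
```python
from kin import *
for th in (.65,):
 for al in np.radians([-45,0,45,90]):
  for cell in (1,4):
   for flip in (0,1):
    Rt=placeR(th,al); 
    pt=rp(-4,170-68*cell,95)-Rt.apply([0,0,G]);
    if flip: Rt=Rt*R.from_euler('Z',np.pi)
    print(round(np.degrees(al)),cell,flip,Rt.as_matrix()[:,2].round(2),pt.round(),[o.round(2).tolist() for o in ik(Rt,pt)])
```

```text
-45 1 0 [-0.38 -0.19 -0.9 ] [695. -53. 273.] [[-0.14, 0.81, 1.35, -0.25, 1.36, -1.16]]
-45 1 1 [-0.38 -0.19 -0.9 ] [695. -53. 273.] [[-0.14, 0.81, 1.35, -0.25, 1.36, 1.98]]
-45 4 0 [-0.38 -0.19 -0.9 ] [ 511. -142.  273.] [[-0.35, 0.61, 1.81, -0.36, 1.06, -1.23]]
-45 4 1 [-0.38 -0.19 -0.9 ] [ 511. -142.  273.] [[-0.35, 0.61, 1.81, -0.36, 1.06, 1.91]]
0 1 0 [-0.06  0.13 -0.99] [ 640. -109.  288.] [[-0.28, 0.69, 1.55, 0.13, 1.01, -0.81]]
0 1 1 [-0.06  0.13 -0.99] [ 640. -109.  288.] [[-0.28, 0.69, 1.55, 0.13, 1.01, 2.33]]
0 4 0 [-0.06  0.13 -0.99] [ 457. -198.  288.] [[-0.55, 0.52, 1.93, 0.11, 0.82, -1.08]]
0 4 1 [-0.06  0.13 -0.99] [ 457. -198.  288.] [[-0.55, 0.52, 1.93, 0.11, 0.82, 2.06]]
45 1 0 [ 0.39  0.18 -0.9 ] [ 563. -117.  273.] [[-0.36, 0.6, 1.84, 0.71, 0.49, -0.74]]
45 1 1 [ 0.39  0.18 -0.9 ] [ 563. -117.  273.] [[-0.36, 0.6, 1.84, 0.71, 0.49, 2.4]]
45 4 0 [ 0.39  0.18 -0.9 ] [ 379. -205.  273.] [[-0.73, 0.48, 2.16, 0.95, 0.5, -1.35]]
45 4 1 [ 0.39  0.18 -0.9 ] [ 379. -205.  273.] [[-0.73, 0.48, 2.16, 0.95, 0.5, 1.79]]
90 1 0 [ 0.71 -0.08 -0.7 ] [508. -72. 238.] [[-0.29, 0.64, 2.07, 2.79, 0.38, -2.1]]
90 1 1 [ 0.71 -0.08 -0.7 ] [508. -72. 238.] [[-0.29, 0.64, 2.07, 2.79, 0.38, 1.04]]
90 4 0 [ 0.71 -0.08 -0.7 ] [ 324. -160.  238.] [[-0.74, 0.61, 2.42, 2.44, 0.7, -2.2]]
90 4 1 [ 0.71 -0.08 -0.7 ] [ 324. -160.  238.] [[-0.74, 0.61, 2.42, 2.44, 0.7, 0.94]]
```

Run:
```python
from kin import *
go(pickR(np.pi/2,.65),[520,207,95],150)
```

```text
target [520.   12.6 350.8] d [112.5  -6.5  86.2] r [  7.41   0.92 -12.68] norm 142.0 deg 88.29115697509009
```

Emit:
{"method": "play_rows", "body": {
  "increments": [
    {"dx": 10, "dy": -1, "dz": 0, "rx": 0.6, "ry": 0.07, "rz": -1},
    {"dx": 20, "dy": -1, "dz": 5, "rx": 1.2, "ry": 0.15, "rz": -2},
    {"dx": 30, "dy": -2, "dz": 10, "rx": 1.7, "ry": 0.22, "rz": -3},
    {"dx": 40, "dy": -2, "dz": 20, "rx": 2.3, "ry": 0.3, "rz": -4},
    {"dx": 50, "dy": -3, "dz": 30, "rx": 2.9, "ry": 0.37, "rz": -5},
    {"dx": 60, "dy": -3, "dz": 40, "rx": 3.5, "ry": 0.44, "rz": -6},
    {"dx": 70, "dy": -4, "dz": 50, "rx": 4.1, "ry": 0.5, "rz": -7},
    {"dx": 80, "dy": -5, "dz": 60, "rx": 4.7, "ry": 0.58, "rz": -8}
  ]
}}

```text
t: 2.25
eef_pos: [479.9, 9.1, 359.0]
tcp_rot: [-3.073, -0.597, 0.963]
ft_force: [-0.1, 0.8, -0.5]
opening: 0.998
```

Run:
```python
from kin import *
st(); go(pickR(np.pi/2,.65),[520,207,95],150)
```

```text
t 2.25 tcp [479.9   9.1 359. ] rpy [-3.073 -0.597  0.963] F [-0.1  0.8 -0.5] M [-0.29  0.08  0.  ] op 0.998 j [-0.21  0.34  2.02  0.86  0.8  -0.25] grasp [525.   94.8 217.7]
target [520.   12.6 350.8] d [16.6 32.4 19.1] r [ 2.74  0.33 -4.72] norm 41.0 deg 32.805737303099896
```

Emit:
{"method": "play_rows", "body": {
  "increments": [
    {"dx": 4, "dy": 7, "dz": 4, "rx": 0.55, "ry": 0.07, "rz": -0.95},
    {"dx": 8, "dy": 14, "dz": 8, "rx": 1.1, "ry": 0.13, "rz": -1.9},
    {"dx": 12, "dy": 21, "dz": 12, "rx": 1.65, "ry": 0.2, "rz": -2.85},
    {"dx": 15, "dy": 28, "dz": 16, "rx": 2.2, "ry": 0.27, "rz": -3.8},
    {"dx": 17, "dy": 32, "dz": 19, "rx": 2.74, "ry": 0.33, "rz": -4.72},
    {"dx": 17, "dy": 32, "dz": 19, "rx": 2.74, "ry": 0.33, "rz": -4.72}
  ]
}}

```text
t: 2.75
eef_pos: [520.6, 12.9, 350.5]
tcp_rot: [3.14, -0.651, 1.577]
ft_force: [-0.5, 0.7, -0.1]
opening: 1.001
```

Run:
```python
from kin import *
st(); snap('wrist','w3.png'); snap('top','t3.png')
crop('t3.png',150,150,350,260,4,'t3c.png')
R0,p0,s=cur(); print(repr(np.array(s['joints'])),repr(p0))
```

```text
t 2.75 tcp [520.6  12.9 350.5] rpy [ 3.14  -0.651  1.577] F [-0.5  0.7 -0.1] M [-0.39 -0.12 -0.05] op 1.001 j [-0.2   0.44  1.89  0.73  1.1  -0.64] grasp [520.2 116.6 214.2]
array([-0.19701277,  0.43434146,  1.89157628,  0.73298671,  1.0921546 ,
       -0.63465925]) array([519.72852293,  12.97990123, 350.85139989])
```

View pics/w3.png

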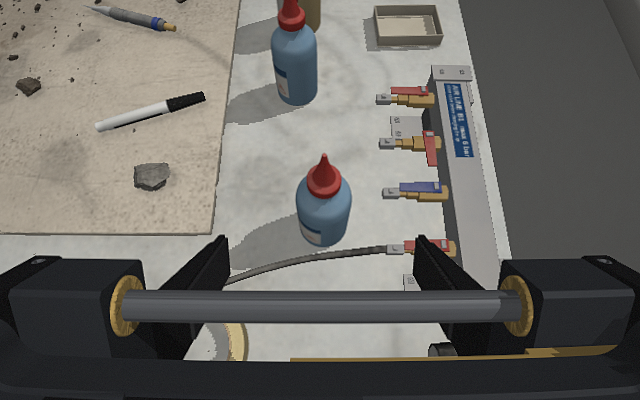

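View pics/t3c.png

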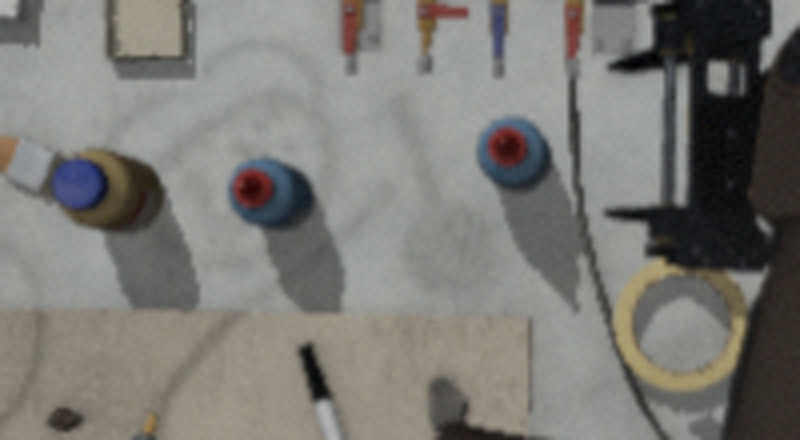

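Run:
```python
from kin import *
w=load('w3.png'); t=load('t3.png'); 
print('R tip', onz(w,323,153,158)); print('L tip',onz(w,291,0.5,158), onz(load('top0.png'),213,197,150),onz(load('top0.png'),277,186.7,150))
def circ(c,x,y,z,r): 
    a=np.linspace(0,2*np.pi,60); return proj(c,np.c_[x+r*np.cos(a),y+r*np.sin(a),0*a+z])
for nm,(x,y) in (('R',onz(w,323,153,158)[:2]),('L',onz(w,291,.5,158)[:2])):
  b=circ(w,x,y,0,26); s=circ(w,x,y,105,26); print(nm,'bottom max v',b[:,1].max(), 'body u range',s[:,0].min(),s[:,0].max(), b[:,0].min(),b[:,0].max())
im=cv2.imread('pics/w3.png')
crop('w3.png',260,0,380,260,3,'w3c.png')
```

```text
R tip [521.43025593 214.01694648 158.        ]
L tip [492.45903608 370.32560266 158.        ] [484.85897975 389.34777928 150.        ] [518.23911815 206.82348518 150.        ]
R bottom max v 247.2622571862341 body u range 291.92419390651224 353.45012489212803 299.027857418055 345.57963253613474
L bottom max v 126.13080303328229 body u range 269.4160302279026 320.3143586586873 280.04730804138404 320.4744209897341
```

View pics/w3c.png

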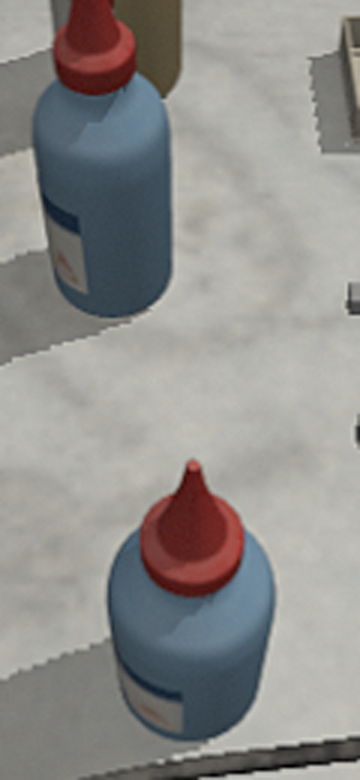

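Run:
```python
from kin import *
go(pickR(np.pi/2,.65),[522,213.5,95],0)
```

```text
target [522.  109.8 231.4] d [  4.8   2.  153.7] r [ 0.02 -0.   -0.03] norm 154.0 deg 0.21633307652783934
```

Emit:
{"method": "play_rows", "body": {
  "increments": [
    {"dx": 5, "dy": 2, "dz": 35, "rx": 0, "ry": 0, "rz": 0},
    {"dx": 5, "dy": 2, "dz": 70, "rx": 0, "ry": 0, "rz": 0},
    {"dx": 5, "dy": 2, "dz": 105, "rx": 0, "ry": 0, "rz": 0},
    {"dx": 5, "dy": 2, "dz": 130, "rx": 0, "ry": 0, "rz": 0},
    {"dx": 5, "dy": 2, "dz": 145, "rx": 0, "ry": 0, "rz": 0},
    {"dx": 5, "dy": 2, "dz": 154, "rx": 0, "ry": 0, "rz": 0},
    {"dx": 5, "dy": 2, "dz": 154, "rx": 0, "ry": 0, "rz": 0}
  ]
}}

```text
t: 3.43
eef_pos: [521.5, 110.8, 230.4]
tcp_rot: [-3.138, -0.65, 1.564]
ft_force: [0.0, 0.2, -0.8]
opening: 1.001
```

Run:
```python
from kin import *
st(); snap('wrist','w4.png'); snap('scene','s4.png')
crop('s4.png',200,140,380,275,4,'s4c.png')
R0,p0,s=cur(); print(repr(np.array(s['joints'])),repr(p0))
```

```text
t 3.43 tcp [521.5 110.8 230.4] rpy [-3.138 -0.65   1.564] F [ 0.   0.2 -0.8] M [-0.31 -0.09 -0.  ] op 1.001 j [-0.01  0.63  1.97  0.97  0.82 -0.79] grasp [521.7 214.5  94. ]
array([-0.01052345,  0.6294749 ,  1.96854883,  0.969767  ,  0.82366735,
       -0.78835128]) array([522.02899195, 109.88718933, 231.88023382])
```

View pics/w4.png

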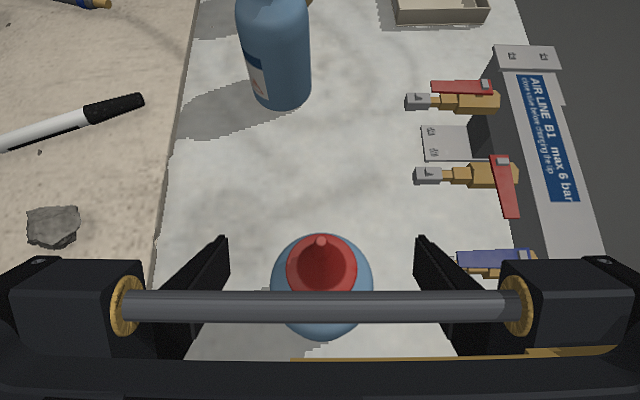

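View pics/s4c.png

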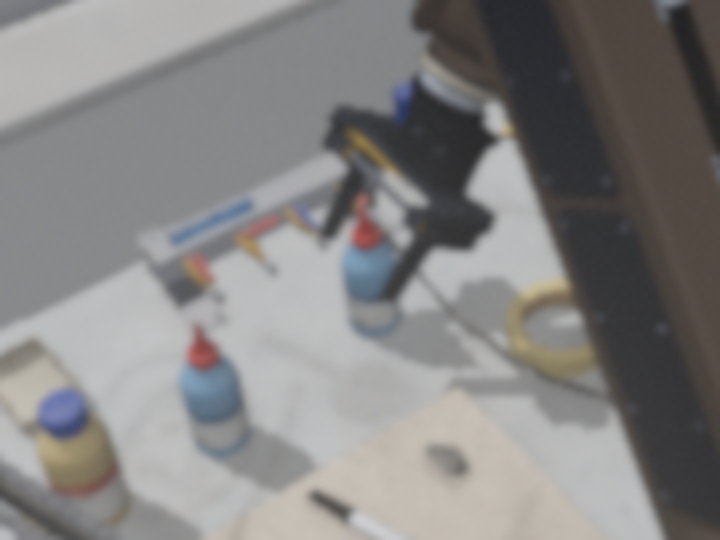

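Emit:
{"method": "play_rows", "body": {
  "fingers": 0.4,
  "increments": [
    {"dx": 0, "dy": 0, "dz": 0, "rx": 0, "ry": 0, "rz": 0},
    {"dx": 0, "dy": 0, "dz": 0, "rx": 0, "ry": 0, "rz": 0},
    {"dx": 0, "dy": 0, "dz": 0, "rx": 0, "ry": 0, "rz": 0},
    {"dx": 0, "dy": 0, "dz": 0, "rx": 0, "ry": 0, "rz": 0},
    {"dx": 0, "dy": 0, "dz": 0, "rx": 0, "ry": 0, "rz": 0},
    {"dx": 0, "dy": 0, "dz": 0, "rx": 0, "ry": 0, "rz": 0}
  ]
}}

```text
t: 4.03
eef_pos: [522.1, 109.8, 232.0]
tcp_rot: [3.141, -0.65, 1.566]
ft_force: [-0.6, 0.2, 0.9]
opening: 0.635
```

Run:
```python
from kin import *
st()
D=D+[([-0.19701277,  0.43434146,  1.89157628,  0.73298671,  1.0921546 , -0.63465925],[519.72852293,  12.97990123, 350.85139989]),([-0.01052345,  0.6294749 ,  1.96854883,  0.969767  ,  0.82366735,-0.78835128],[522.02899195, 109.88718933, 231.88023382])]
k0=K; r=least_squares(lambda k:np.concatenate([fk(j,k)[1]-p for j,p in D]),k0); print(r.x,r.fun)
```

```text
t 4.03 tcp [522.1 109.8 232. ] rpy [ 3.141 -0.65   1.566] F [-0.6  0.2  0.9] M [-0.34 -0.09  0.02] op 0.635 j [-0.01  0.63  1.97  0.97  0.82 -0.79] grasp [522.6 213.4  95.7]
[-3.92749842e-03  6.59000866e+01  1.96698432e+02  5.86801609e+02
  4.30974272e+01  4.11001687e+02  8.17656793e+01] [ 1.71843071e-04 -8.65177300e-05 -2.06425510e-04  4.54048040e-06
  7.52526765e-05 -5.32050608e-04 -2.36602192e-04 -5.64903241e-05
  8.64837721e-04  9.21455569e-05 -1.06944402e-04 -1.26361603e-04]
```

Emit:
{"method": "play_rows", "body": {
  "fingers": 0.4,
  "increments": [
    {"dx": 0, "dy": 0, "dz": 0, "rx": 0, "ry": 0, "rz": 0},
    {"dx": 0, "dy": 0, "dz": 0, "rx": 0, "ry": 0, "rz": 0},
    {"dx": 0, "dy": 0, "dz": 0, "rx": 0, "ry": 0, "rz": 0},
    {"dx": 0, "dy": 0, "dz": 0, "rx": 0, "ry": 0, "rz": 0}
  ]
}}

```text
t: 4.37
eef_pos: [522.1, 109.8, 232.0]
tcp_rot: [3.141, -0.65, 1.566]
ft_force: [-0.4, -0.1, 0.7]
opening: 0.544
```

```bash
sed -i 's/^K=.*/K=[0,65.9,196.7,586.8,43.1,411,81.77]/' kin.py
python3 - <<'E'
from kin import *
st()
th=.65
for name,al in (('a30',.52),('a45',.785),('a0',0)):
  Rt=placeR(th,al)
  for cell in (1,2,3,4):
   for h in (95+64,95):
    pt=rp(-4,170-68*cell,h)-Rt.apply([0,0,G]); print(name,cell,h,pt.round(),[o.round(2).tolist() for o in ik(Rt,pt,[[-.4,.5,1.9,.7,.6,-.8]])])
E
```

```text
t 4.37 tcp [522.1 109.8 232. ] rpy [ 3.141 -0.65   1.566] F [-0.4 -0.1  0.7] M [-0.33 -0.15 -0.04] op 0.544 j [-0.01  0.63  1.97  0.97  0.82 -0.79] grasp [522.6 213.4  95.7]
a30 1 159 [575. -93. 338.] [[-0.31, 0.49, 1.78, 0.4, 0.74, -0.6]]
a30 1 95 [ 589. -121.  281.] [[-0.35, 0.59, 1.78, 0.46, 0.66, -0.7]]
a30 2 159 [ 514. -122.  338.] [[-0.4, 0.43, 1.91, 0.44, 0.71, -0.73]]
a30 2 95 [ 527. -150.  281.] [[-0.44, 0.54, 1.91, 0.5, 0.63, -0.85]]
a30 3 159 [ 453. -152.  338.] [[-0.51, 0.37, 2.02, 0.47, 0.7, -0.88]]
a30 3 95 [ 466. -180.  281.] [[-0.55, 0.49, 2.02, 0.55, 0.61, -1.0]]
a30 4 159 [ 392. -181.  338.] [[-0.65, 0.31, 2.12, 0.49, 0.7, -1.03]]
a30 4 95 [ 405. -209.  281.] [[-0.68, 0.44, 2.12, 0.57, 0.6, -1.17]]
a45 1 159 [550. -89. 330.] [[-0.32, 0.46, 1.89, 0.6, 0.54, -0.58]]
a45 1 95 [ 563. -117.  273.] [[-0.36, 0.57, 1.89, 0.73, 0.48, -0.76]]
a45 2 159 [ 488. -119.  330.] [[-0.42, 0.4, 2.01, 0.68, 0.54, -0.76]]
a45 2 95 [ 502. -146.  273.] [[-0.46, 0.52, 2.01, 0.83, 0.47, -0.96]]
a45 3 159 [ 427. -148.  330.] [[-0.55, 0.34, 2.12, 0.75, 0.55, -0.94]]
a45 3 95 [ 440. -176.  273.] [[-0.58, 0.47, 2.12, 0.91, 0.48, -1.16]]
a45 4 159 [ 366. -178.  330.] [[-0.69, 0.29, 2.21, 0.78, 0.58, -1.12]]
a45 4 95 [ 379. -205.  273.] [[-0.73, 0.43, 2.21, 0.95, 0.5, -1.35]]
a0 1 159 [627. -82. 344.] [[-0.25, 0.57, 1.59, 0.13, 1.08, -0.76]]
a0 1 95 [ 640. -109.  288.] [[-0.28, 0.66, 1.59, 0.13, 1.0, -0.81]]
a0 2 159 [ 566. -111.  344.] [[-0.32, 0.5, 1.73, 0.13, 1.02, -0.84]]
a0 2 95 [ 579. -139.  288.] [[-0.36, 0.6, 1.73, 0.13, 0.93, -0.89]]
a0 3 159 [ 505. -140.  344.] [[-0.41, 0.44, 1.86, 0.12, 0.97, -0.93]]
a0 3 95 [ 518. -168.  288.] [[-0.45, 0.54, 1.86, 0.12, 0.87, -0.98]]
a0 4 159 [ 443. -170.  344.] [[-0.52, 0.37, 1.97, 0.11, 0.92, -1.04]]
a0 4 95 [ 457. -198.  288.] [[-0.55, 0.49, 1.97, 0.11, 0.81, -1.08]]
```

Run:
```python
from kin import *
R0,p0,s=cur(); Rt=placeR(.65,.785)
print('up120',R0.inv().apply([0,0,120]).round(1))
go(Rt,rp(-4,102,95.7+64+60)); print(rp(-4,102,95.7+64+60))
```

```text
up120 [ 72.6   0.  -95.5]
target [536.9 -63.  382.8] d [ -46.3   15.7 -224.6] r [-4.09 -3.91  0.79] norm 230.0 deg 34.27901398815316
[603.38855636 -32.21803636 227.98718669]
```

Emit:
{"method": "play_rows", "body": {
  "increments": [
    {"dx": 12, "dy": 0, "dz": -16, "rx": 0, "ry": 0, "rz": 0},
    {"dx": 30, "dy": 0, "dz": -40, "rx": 0, "ry": 0, "rz": 0},
    {"dx": 50, "dy": 0, "dz": -66, "rx": 0, "ry": 0, "rz": 0},
    {"dx": 60, "dy": 0, "dz": -90, "rx": -0.3, "ry": -0.3, "rz": 0.1},
    {"dx": 50, "dy": 2, "dz": -112, "rx": -0.8, "ry": -0.8, "rz": 0.2},
    {"dx": 36, "dy": 4, "dz": -135, "rx": -1.5, "ry": -1.4, "rz": 0.3},
    {"dx": 18, "dy": 7, "dz": -160, "rx": -2.2, "ry": -2.1, "rz": 0.4},
    {"dx": 0, "dy": 10, "dz": -182, "rx": -2.9, "ry": -2.8, "rz": 0.6}
  ]
}}

```text
t: 5.03
eef_pos: [531.3, -1.5, 377.9]
tcp_rot: [2.887, -0.364, 1.453]
ft_force: [0.7, -0.1, -1.2]
opening: 0.543
```

Run:
```python
from kin import *
R0,p0,s=cur(); Rt=placeR(.65,.785)
st()
go(Rt,rp(-4,102,95.7+64+60))
```

```text
t 5.03 tcp [531.3  -1.5 377.9] rpy [ 2.887 -0.364  1.453] F [ 0.7 -0.1 -1.2] M [-0.25  0.13  0.01] op 0.543 j [-0.18  0.37  1.88  0.57  0.73 -0.42] grasp [581.1  52.1 223. ]
target [536.9 -63.  382.8] d [-54.7  18.9 -22. ] r [-1.16 -1.07  0.2 ] norm 62.0 deg 9.544527227683936
```

Emit:
{"method": "play_rows", "body": {
  "increments": [
    {"dx": -20, "dy": 7, "dz": -8, "rx": -0.4, "ry": -0.4, "rz": 0.1},
    {"dx": -40, "dy": 14, "dz": -16, "rx": -0.8, "ry": -0.8, "rz": 0.15},
    {"dx": -55, "dy": 19, "dz": -22, "rx": -1.16, "ry": -1.07, "rz": 0.2},
    {"dx": -55, "dy": 19, "dz": -22, "rx": -1.16, "ry": -1.07, "rz": 0.2},
    {"dx": -55, "dy": 19, "dz": -22, "rx": -1.16, "ry": -1.07, "rz": 0.2},
    {"dx": -55, "dy": 19, "dz": -22, "rx": -1.16, "ry": -1.07, "rz": 0.2}
  ]
}}

```text
t: 5.53
eef_pos: [536.8, -62.9, 382.4]
tcp_rot: [2.784, -0.265, 1.397]
ft_force: [-0.6, -0.1, -0.7]
opening: 0.543
```

Run:
```python
from kin import *
st()
for n in ('wrist','top','scene'): snap(n,n[0]+'5.png')
crop('t5.png',345,110,475,240,5,'t5c.png')
crop('s5.png',290,100,410,190,6,'s5c.png')
```

```text
t 5.53 tcp [536.8 -62.9 382.4] rpy [ 2.784 -0.265  1.397] F [-0.6 -0.1 -0.7] M [-0.13  0.19 -0.02] op 0.543 j [-0.28  0.37  1.87  0.5   0.62 -0.43] grasp [603.1 -31.9 227.5]
```

View pics/w5.png

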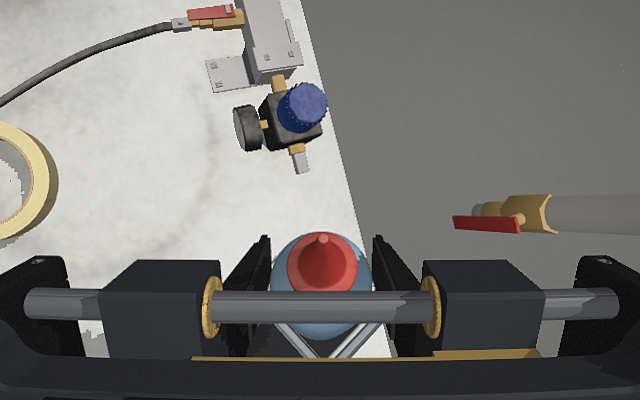

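View pics/t5c.png

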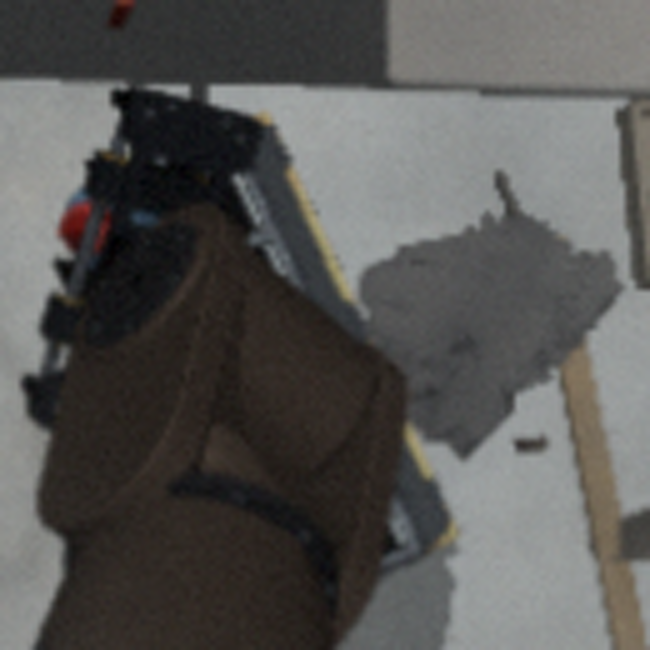

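View pics/s5c.png

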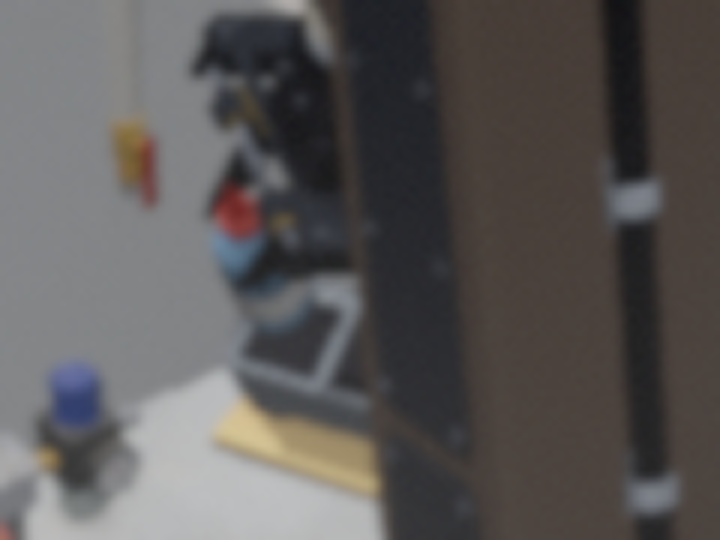

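Run:
```python
from kin import *
print('valve',tri([(load('top0.png'),370,107),(load('scene0.png'),312.5,126.7)]))
crop('w2.png',0,40,320,290,2.5,'w2c.png')
```

```text
valve [743.60503434 -47.40782958 199.08004897]
```

View pics/w2c.png

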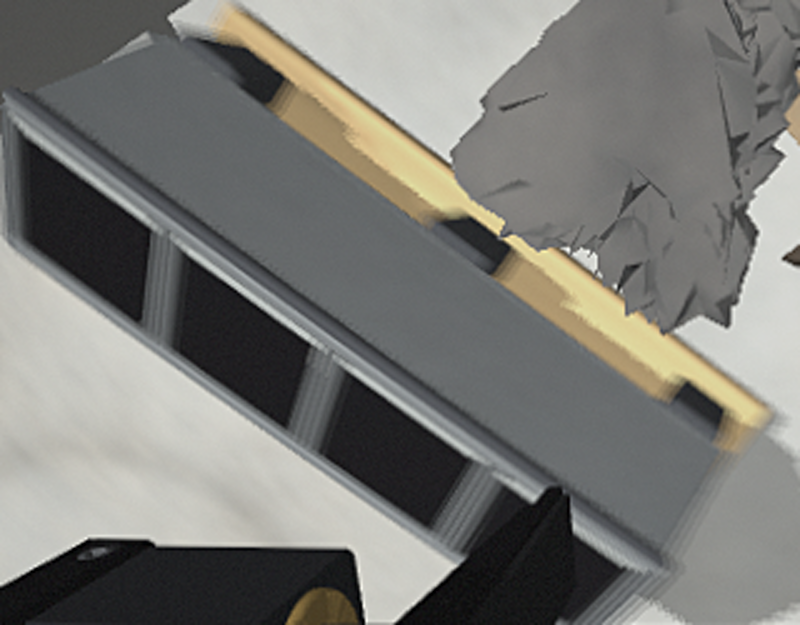

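```bash
cat >> kin.py <<'E'
def camfor(Rt,pt):
    # derive extrinsic from w3 (static)
    w=load('w3.png'); Rw=R.from_rotvec(w['rvec'].ravel()); R0=R.from_euler('xyz',[3.14,-.651,1.577]);p0=np.array([519.73,12.98,350.85])
    Rct=Rw*R0; # tool->cam
    t=Rw.apply(p0)+w['tvec'].ravel()
    Rn=Rct*Rt.inv(); c={k:w[k] for k in ('fx','fy','cx','cy','k1')}; c['rvec']=Rn.as_rotvec(); c['tvec']=t-Rn.apply(pt); return c
E
python3 - <<'E'
from kin import *
R0,p0,s=cur()
P=np.array([rp(x,y,64) for y in(139,0,-139) for x in(39,-39)])
for yaw,p in ((.9,(470,-330,430)),(.9,(430,-300,430)),(.6,(420,-300,430)),(1.2,(500,-330,430)),(1.2,(520,-360,430)),(1.4,(540,-330,430)),(1.4,(520,-380,430))):
    Rt=R.from_euler('xyz',[np.pi,0,yaw]); c=camfor(Rt,np.array(p)); d,r=delta(Rt,np.array(p),R0,p0)
    print(yaw,p,np.linalg.norm(d).round(),(np.linalg.norm(r)*6).round(),proj(c,P).round().tolist(),len(ik(Rt,np.array(p),[[-.8,.4,1.7,.1,1,0]])))
E
```

```text
0.9 (470, -330, 430) 280.0 36.0 [[371.0, -213.0], [288.0, -215.0], [287.0, -30.0], [217.0, -51.0], [217.0, 138.0], [160.0, 102.0]] 1
0.9 (430, -300, 430) 265.0 36.0 [[440.0, -212.0], [351.0, -217.0], [354.0, -32.0], [277.0, -54.0], [277.0, 136.0], [213.0, 100.0]] 1
0.6 (420, -300, 430) 269.0 50.0 [[318.0, -244.0], [234.0, -216.0], [290.0, -44.0], [214.0, -38.0], [268.0, 141.0], [200.0, 127.0]] 1
1.2 (500, -330, 430) 274.0 27.0 [[452.0, -159.0], [377.0, -192.0], [321.0, -14.0], [261.0, -59.0], [205.0, 123.0], [159.0, 69.0]] 1
1.2 (520, -360, 430) 302.0 27.0 [[412.0, -191.0], [340.0, -218.0], [281.0, -43.0], [224.0, -85.0], [167.0, 98.0], [125.0, 46.0]] 1
1.4 (540, -330, 430) 272.0 25.0 [[466.0, -113.0], [403.0, -162.0], [312.0, 1.0], [265.0, -57.0], [173.0, 110.0], [141.0, 46.0]] 1
1.4 (520, -380, 430) 321.0 25.0 [[483.0, -187.0], [418.0, -228.0], [326.0, -75.0], [277.0, -127.0], [181.0, 41.0], [148.0, -18.0]] 1
```

Run:
```python
from kin import *
R0,p0,s=cur()
P=np.array([rp(x,y,64) for y in(139,0,-139) for x in(39,-39)])
for yaw,p in ((1.4,(560,-230,430)),(1.4,(560,-270,460)),(1.2,(540,-260,460)),(1.2,(530,-230,480)),(.9,(470,-230,480))):
  for pitch in (0,-.25,-.4):
    Rt=R.from_euler('xyz',[np.pi,pitch,yaw]); c=camfor(Rt,np.array(p)); d,r=delta(Rt,np.array(p),R0,p0)
    print(yaw,p,pitch,np.linalg.norm(d).round(),(np.linalg.norm(r)*6).round(),proj(c,P).round().tolist(),len(ik(Rt,np.array(p),[[-.8,.4,1.7,.1,1,0]])))
```

```text
1.4 (560, -230, 430) 0 176.0 25.0 [[454.0, 32.0], [397.0, -30.0], [309.0, 136.0], [265.0, 69.0], [182.0, 229.0], [150.0, 160.0]] 1
1.4 (560, -230, 430) -0.25 176.0 21.0 [[438.0, 137.0], [385.0, 87.0], [310.0, 228.0], [271.0, 168.0], [185.0, 317.0], [159.0, 249.0]] 1
1.4 (560, -230, 430) -0.4 176.0 22.0 [[432.0, 192.0], [382.0, 146.0], [310.0, 281.0], [273.0, 222.0], [183.0, 372.0], [160.0, 302.0]] 1
1.4 (560, -270, 460) 0 223.0 25.0 [[437.0, -11.0], [384.0, -65.0], [302.0, 88.0], [261.0, 29.0], [183.0, 179.0], [153.0, 117.0]] 1
1.4 (560, -270, 460) -0.25 223.0 21.0 [[421.0, 101.0], [374.0, 59.0], [304.0, 184.0], [269.0, 134.0], [189.0, 267.0], [165.0, 209.0]] 1
1.4 (560, -270, 460) -0.4 223.0 22.0 [[415.0, 159.0], [370.0, 121.0], [304.0, 238.0], [271.0, 189.0], [189.0, 320.0], [168.0, 262.0]] 1
1.2 (540, -260, 460) 0 212.0 27.0 [[421.0, -29.0], [357.0, -71.0], [307.0, 96.0], [256.0, 47.0], [209.0, 207.0], [168.0, 154.0]] 1
1.2 (540, -260, 460) -0.25 212.0 21.0 [[406.0, 87.0], [352.0, 54.0], [309.0, 192.0], [263.0, 149.0], [212.0, 295.0], [176.0, 243.0]] 1
1.2 (540, -260, 460) -0.4 21
[... 211 characters left out ...]
 225.0], [196.0, 173.0]] 1
1.2 (530, -230, 480) -0.25 194.0 21.0 [[421.0, 117.0], [368.0, 83.0], [329.0, 216.0], [284.0, 173.0], [237.0, 314.0], [201.0, 262.0]] 1
1.2 (530, -230, 480) -0.4 194.0 21.0 [[416.0, 173.0], [365.0, 142.0], [329.0, 269.0], [285.0, 227.0], [236.0, 369.0], [201.0, 316.0]] 1
0.9 (470, -230, 480) 0 205.0 36.0 [[434.0, -66.0], [359.0, -83.0], [361.0, 82.0], [297.0, 54.0], [298.0, 212.0], [243.0, 176.0]] 1
0.9 (470, -230, 480) -0.25 205.0 31.0 [[416.0, 58.0], [353.0, 44.0], [357.0, 179.0], [299.0, 154.0], [298.0, 301.0], [246.0, 265.0]] 1
0.9 (470, -230, 480) -0.4 205.0 30.0 [[409.0, 120.0], [351.0, 107.0], [356.0, 233.0], [300.0, 209.0], [298.0, 356.0], [246.0, 319.0]] 1
```

Run:
```python
from kin import *
R0,p0,s=cur(); print(delta(R.from_euler('xyz',[np.pi,-.25,1.4]),np.array([560,-270,460.]),R0,p0))
```

```text
(array([-173.2,   99.3,  -98.5]), array([ 3.43, -0.13, -0.05]))
```

Emit:
{"method": "play_rows", "body": {
  "increments": [
    {"dx": -28, "dy": 16, "dz": -16, "rx": 0.6, "ry": 0, "rz": 0},
    {"dx": -58, "dy": 33, "dz": -33, "rx": 1.2, "ry": 0, "rz": 0},
    {"dx": -87, "dy": 50, "dz": -50, "rx": 1.8, "ry": -0.1, "rz": 0},
    {"dx": -116, "dy": 66, "dz": -66, "rx": 2.4, "ry": -0.1, "rz": 0},
    {"dx": -145, "dy": 83, "dz": -82, "rx": 3.0, "ry": -0.1, "rz": 0},
    {"dx": -173, "dy": 99, "dz": -98, "rx": 3.4, "ry": -0.1, "rz": 0},
    {"dx": -173, "dy": 99, "dz": -98, "rx": 3.4, "ry": -0.1, "rz": 0},
    {"dx": -173, "dy": 99, "dz": -98, "rx": 3.4, "ry": -0.1, "rz": 0}
  ]
}}

```text
t: 6.35
eef_pos: [560.1, -270.6, 459.2]
tcp_rot: [3.14, -0.254, 1.394]
ft_force: [-0.7, -0.1, -1.2]
opening: 0.539
```

Emit:
{"method": "play_rows", "body": {
  "increments": [
    {"dx": 0, "dy": 0, "dz": 0, "rx": 0, "ry": 0, "rz": 0},
    {"dx": 0, "dy": 0, "dz": 0, "rx": 0, "ry": 0, "rz": 0},
    {"dx": 0, "dy": 0, "dz": 0, "rx": 0, "ry": 0, "rz": 0}
  ]
}}

```text
t: 6.6
eef_pos: [560.2, -269.4, 459.0]
tcp_rot: [3.14, -0.255, 1.396]
ft_force: [-0.7, 0.1, -0.3]
opening: 0.543
```

Run:
```python
from kin import *
st()
snap('wrist','w6.png')
crop('w6.png',140,70,450,290,2.5,'w6c.png')
```

```text
t 6.60 tcp [ 560.2 -269.4  459. ] rpy [ 3.14  -0.255  1.396] F [-0.7  0.1 -0.3] M [-0.15 -0.07  0.02] op 0.543 j [-0.59  0.45  1.49  0.24  1.32 -0.48] grasp [ 567.9 -227.   293.2]
```

View pics/w6c.png

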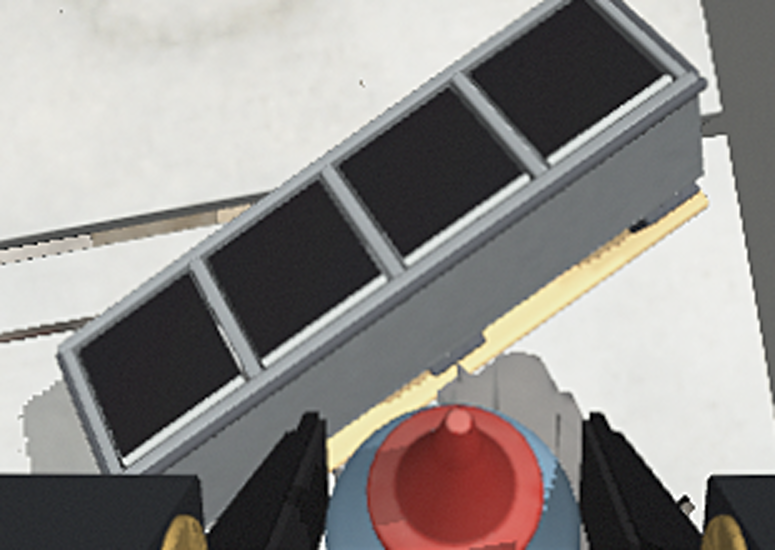

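```bash
cat > rf3.py <<'E'
from rackfit import *
cw=load('w6.png')
F={(0,2):[(403,264),(527,178),(452,87),(340,168)],(0,3):[(262,364),(384,278),(322,180),(207,262)],(0,4):[(122,460),(243,378),(190,273),(78,352)],(0,1):[(550,164),(668,75),None,(470,73)]}
def W(f,z,lo,hi,h):
    P=[];U=[]
    for (_,c),L in F.items():
        yc=170-68*c
        for (x,sy),u in zip([(hi,-1),(hi,1),(lo,1),(lo,-1)],L):
            if u: P.append((x,yc+sy*h,z)); U.append(np.array(u)/2.5+[140,70]-.3)
    return np.array(P),np.array(U)
RX=[((39,139,64),(705,81)),((-39,-139,64),(60,350)),((-33,68,64),(463,78)),((-33,0,64),(330,168)),((-33,-68,64),(195,261))]
RP=np.array([a for a,b in RX],float);RU=np.array([b for a,b in RX])/2.5+[140,70]-.3
def fun(q,wt=.5,wr=1):
    M,o=pose(q)
    P,U=W(None,64+q[7],q[4],q[5],q[6]); 
    e=[(proj(cw,P@M.T+o)-U).ravel(),(proj(cw,RP@M.T+o)-RU).ravel()*wr]
    def Q(d): return np.array([(q[8] if a<0 else q[9], (68*round((b-34)/68)+34)+np.sign(b-(68*round((b-34)/68)+34))*q[10],64) for a,b in d])
    e+=[(proj(ct,Q(T)@M.T+o)-tu).ravel()*wt,(proj(cs,Q(S)@M.T+o)-su).ravel()*wt*.7,[(q[4]+31)/2,(q[5]-30)/2,(q[7]+1)/2,(q[8]+29)/3,(q[9]-28)/3]]
    return np.concatenate(e)
for wt,wr in ((.5,1),(0.02,1),(.5,0.02),(1,1)):
    r=least_squares(lambda q:fun(q,wt,wr),[558,-174,37,.448,-31,30,30,0,-29,27,29]); print(wt,wr,r.x.round(3),np.sqrt((r.fun[:40]**2).mean()))
    print(r.fun[:40].reshape(-1,2).round(1).tolist())
E
python3 rf3.py
```

```text
0.5 1 [ 5.58278e+02 -1.72745e+02  4.02660e+01  4.36000e-01 -3.06980e+01
  2.79640e+01  2.92660e+01 -5.20000e-02 -2.83760e+01  2.77990e+01
  2.88600e+01] 0.6271439530544568
[[0.9, -0.6], [0.6, -0.7], [0.2, 0.2], [-0.5, -0.3], [0.4, -0.4], [0.6, -0.6], [-0.7, 0.1], [0.1, -0.7], [0.5, 0.8], [0.1, -0.5], [-0.3, 0.1], [0.1, 0.3], [-0.7, -0.6], [0.9, 0.9], [0.4, 0.7], [-0.3, 0.7], [-0.8, -0.5], [-1.6, -0.1], [-1.1, 0.9], [0.5, 0.8]]
0.02 1 [ 5.58301e+02 -1.72743e+02  4.04790e+01  4.36000e-01 -3.07370e+01
  2.79020e+01  2.92620e+01 -1.64000e-01 -2.89970e+01  2.79990e+01
  2.88570e+01] 0.6258191996974679
[[1.0, -0.6], [0.6, -0.7], [0.3, 0.2], [-0.5, -0.3], [0.4, -0.4], [0.6, -0.6], [-0.6, 0.1], [0.1, -0.7], [0.4, 0.7], [0.1, -0.5], [-0.3, 0.1], [0.1, 0.2], [-0.6, -0.6], [1.0, 0.9], [0.5, 0.7], [-0.2, 0.7], [-0.9, -0.5], [-1.6, -0.1], [-1.1, 0.8], [0.4, 0.7]]
0.5 0.02 [ 5.57788e+02 -1.72275e+02  3.97290e+01  4.37000e-01 -3.02120e+01
  2.85450e+01  2.92770e+01 -2.14000e-01 -2.78470e+01  2.83390e+01
  2.88620e+01] 0.45150031546925057
[[0.7, -0.4], [0.3, -0.5], [-0.0, 0.3], [-0.7, -0.2], [0.2, -0.3], [0.4, -0.4], [-0.9, 0.2], [-0.0, -0.6], [0.4, 0.9], [-0.0, -0.4], [-0.5, 0.2], [0.0, 0.3], [-1.0, -0.5], [0.6, 1.1], [0.1, 0.8], [-0.0, 0.0], [-0.0, -0.0], [-0.0, -0.0], [-0.0, 0.0], [0.0, 0.0]]
1 1 [ 5.58212e+02 -1.72734e+02  3.96890e+01  4.37000e-01 -3.05800e+01
  2.81450e+01  2.92750e+01  2.44000e-01 -2.80100e+01  2.79270e+01
  2.88670e+01] 0.6410419760723594
[[0.9, -0.5], [0.5, -0.7], [0.1, 0.2], [-0.6, -0.3], [0.4, -0.4], [0.5, -0.5], [-0.7, 0.1], [0.1, -0.6], [0.5, 0.8], [0.1, -0.4], [-0.4, 0.1], [0.1, 0.3], [-0.8, -0.6], [0.8, 0.9], [0.2, 0.7], [-0.6, 0.8], [-0.6, -0.4], [-1.7, 0.1], [-1.2, 1.0], [0.6, 0.9]]
```

```bash
sed -i 's/^RK=.*/RK=[558.2,-172.6,40,.436]/' kin.py
python3 - <<'E'
from kin import *
R0,p0,s=cur(); c=load('w6.png'); th=.65
for L in (62.3,): print(proj(c,p0+R0.apply(np.array([0,0,G])+L*np.array([np.sin(th),0,-np.cos(th)]))), 'seen',458/2.5+140-.3,418/2.5+70-.3)
Rt=placeR(.65,.785)
go(Rt,rp(-4,102,95.7+64+25)); go(Rt,rp(-4,34,95.7+64+25));go(Rt,rp(-4,-34,95.7+64+25))
E
```

```text
[[320.81226648 237.30129541]] seen 322.9 236.89999999999998
target [544.9 -76.1 355. ] d [155.5 -49.  148. ] r [-3.44  0.07  0.12] norm 220.0 deg 20.656824538152033
target [ 483.3 -104.8  355. ] d [ 117.8 -104.6  138.1] r [-3.44  0.07  0.12] norm 209.0 deg 20.656824538152033
target [ 421.6 -133.5  355. ] d [  80.  -160.3  128.2] r [-3.44  0.07  0.12] norm 220.0 deg 20.656824538152033
```

Run:
```python
from kin import *
Rt=placeR(.65,.785)
go(Rt,rp(-4,34,95.7+64+45))
```

```text
target [479.2 -96.1 372.6] d [ 129.8 -110.1  123. ] r [-3.44  0.07  0.12] norm 210.0 deg 20.656824538152033
```

Emit:
{"method": "play_rows", "body": {
  "increments": [
    {"dx": 26, "dy": -22, "dz": 18, "rx": -0.6, "ry": 0, "rz": 0},
    {"dx": 52, "dy": -44, "dz": 36, "rx": -1.3, "ry": 0, "rz": 0},
    {"dx": 78, "dy": -66, "dz": 60, "rx": -2, "ry": 0, "rz": 0.1},
    {"dx": 104, "dy": -88, "dz": 88, "rx": -2.7, "ry": 0, "rz": 0.1},
    {"dx": 130, "dy": -110, "dz": 115, "rx": -3.44, "ry": 0.07, "rz": 0.12},
    {"dx": 130, "dy": -110, "dz": 123, "rx": -3.44, "ry": 0.07, "rz": 0.12},
    {"dx": 130, "dy": -110, "dz": 123, "rx": -3.44, "ry": 0.07, "rz": 0.12},
    {"dx": 130, "dy": -110, "dz": 123, "rx": -3.44, "ry": 0.07, "rz": 0.12}
  ]
}}

```text
t: 7.32
eef_pos: [479.7, -95.5, 373.1]
tcp_rot: [2.783, -0.264, 1.386]
ft_force: [0.3, 0.4, -0.5]
opening: 0.544
```

```bash
cat >> kin.py <<'E'
def rk():
    R0,p0,s=cur(); M,o=rackM(RK); th=.65
    g=M.T@(p0+R0.apply([0,0,G])-o); a=M.T@R0.apply([np.sin(th),0,-np.cos(th)])
    F=M.T@np.array(s['ft_force']); print('t %.2f'%s['t'],'rack grasp',g.round(1),'base',(g-95.7*a).round(1),'axis',a.round(3),'F rack',F.round(1),'op %.3f'%s['opening'])
E
python3 - <<'E'
from kin import *
st();rk();Rt=placeR(.65,.785)
go(Rt,rp(-4,34,95.7+64+45));go(Rt,rp(-4,34,95.7+64+5));go(Rt,rp(-4,34,95.7+34));go(Rt,rp(-4,34,95.7))
snap('top','t7.png');snap('scene','s7.png')
crop('s7.png',290,100,410,190,6,'s7c.png')
E
```

```text
t 7.32 tcp [479.7 -95.5 373.1] rpy [ 2.783 -0.264  1.386] F [ 0.3  0.4 -0.5] M [-0.12  0.22  0.02] op 0.544 j [-0.38  0.31  1.99  0.58  0.6  -0.6 ] grasp [546.5 -65.5 218.2]
t 7.32 rack grasp [ -4.1  34.6 205.3] base [ -4.   34.7 109.6] axis [-0.    -0.001  1.   ] F rack [-0.4  0.5 -0.4] op 0.544
target [479.2 -96.1 372.6] d [-0.8 -0.4  0.2] r [-0.   -0.    0.01] norm 1.0 deg 0.06
target [ 487.3 -113.5  337.5] d [-25.   -0.5  32. ] r [-0.   -0.    0.01] norm 41.0 deg 0.06
target [ 494.4 -128.7  306.7] d [-46.2  -0.5  59.9] r [-0.   -0.    0.01] norm 76.0 deg 0.06
target [ 501.3 -143.5  276.9] d [-66.7  -0.5  86.9] r [-0.   -0.    0.01] norm 110.0 deg 0.06
```

View pics/s7c.png

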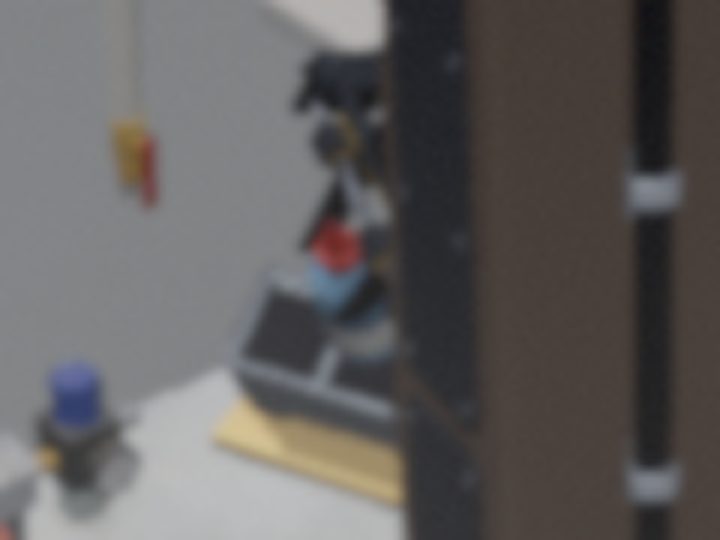

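Emit:
{"method": "play_rows", "body": {
  "increments": [
    {"dx": -9, "dy": -0.5, "dz": 12, "rx": 0, "ry": 0, "rz": 0},
    {"dx": -18, "dy": -0.5, "dz": 24, "rx": 0, "ry": 0, "rz": 0},
    {"dx": -24, "dy": -0.5, "dz": 31, "rx": 0, "ry": 0, "rz": 0},
    {"dx": -27, "dy": -0.5, "dz": 35, "rx": 0, "ry": 0, "rz": 0},
    {"dx": -30, "dy": -0.5, "dz": 39, "rx": 0, "ry": 0, "rz": 0}
  ]
}}

```text
t: 7.83
eef_pos: [490.1, -119.0, 330.4]
tcp_rot: [2.78, -0.263, 1.384]
ft_force: [-1.5, 0.9, 2.5]
opening: 0.544
```

```bash
python3 -c "
from kin import *
rk()"
```

```text
t 7.83 rack grasp [ -1.5  34.4 155.5] base [-1.4 34.5 59.8] axis [-0.002 -0.001  1.   ] F rack [-0.1 -1.   2.8] op 0.544
```

Emit:
{"method": "play_rows", "body": {
  "increments": [
    {"dx": -3.5, "dy": 0, "dz": 2, "rx": 0, "ry": 0, "rz": 0},
    {"dx": -5, "dy": 0, "dz": 4, "rx": 0, "ry": 0, "rz": 0},
    {"dx": -7, "dy": 0, "dz": 6, "rx": 0, "ry": 0, "rz": 0}
  ]
}}

```text
t: 8.08
eef_pos: [491.2, -124.8, 323.3]
tcp_rot: [2.78, -0.264, 1.384]
ft_force: [-1.0, 2.9, -0.4]
opening: 0.542
```

```bash
python3 -c "
from kin import *
rk()"
```

```text
t 8.08 rack grasp [  0.   33.  146.5] base [ 0.2 33.1 50.8] axis [-0.002 -0.001  1.   ] F rack [-2.9  0.3  1.1] op 0.542
```

Emit:
{"method": "play_rows", "body": {
  "increments": [
    {"dx": 2, "dy": -1.5, "dz": 2.5, "rx": 0, "ry": 0, "rz": 0},
    {"dx": 0, "dy": -2, "dz": 5.5, "rx": 0, "ry": 0, "rz": 0},
    {"dx": -2, "dy": -2, "dz": 8.5, "rx": 0, "ry": 0, "rz": 0},
    {"dx": -3.3, "dy": -2, "dz": 10, "rx": 0, "ry": 0, "rz": 0}
  ]
}}

```text
t: 8.42
eef_pos: [492.8, -125.7, 312.3]
tcp_rot: [2.78, -0.264, 1.384]
ft_force: [-0.7, 0.6, -0.3]
opening: 0.54
```

```bash
python3 -c "
from kin import *
rk()"
```

```text
t 8.42 rack grasp [ -3.9  34.1 136.2] base [-3.8 34.2 40.5] axis [-0.002 -0.001  1.   ] F rack [-0.9 -0.4  0.2] op 0.540
```

Emit:
{"method": "play_rows", "body": {
  "increments": [
    {"dx": -2, "dy": 0, "dz": 2.6, "rx": 0, "ry": 0, "rz": 0},
    {"dx": -3.6, "dy": 0, "dz": 4.8, "rx": 0, "ry": 0, "rz": 0},
    {"dx": -4.8, "dy": 0, "dz": 6.4, "rx": 0, "ry": 0, "rz": 0}
  ]
}}

```text
t: 8.67
eef_pos: [494.2, -128.6, 306.0]
tcp_rot: [2.781, -0.266, 1.385]
ft_force: [-16.4, 10.5, 32.4]
opening: 0.546
```

```bash
python3 -c "
from kin import *
rk()"
```

```text
t 8.67 rack grasp [ -4.5  34.2 129.4] base [-4.6 34.5 33.7] axis [ 0.    -0.003  1.   ] F rack [  1.1 -10.5  36.3] op 0.546
```

Emit:
{"method": "play_rows", "body": {
  "increments": [
    {"dx": 6, "dy": 0, "dz": -8, "rx": 0, "ry": 0, "rz": 0},
    {"dx": 18, "dy": 0, "dz": -24, "rx": 0, "ry": 0, "rz": 0},
    {"dx": 30, "dy": 0, "dz": -40, "rx": 0, "ry": 0, "rz": 0},
    {"dx": 17, "dy": -16, "dz": -50, "rx": 0, "ry": 0, "rz": 0},
    {"dx": 5, "dy": -32, "dz": -60, "rx": 0, "ry": 0, "rz": 0},
    {"dx": -8, "dy": -48, "dz": -69, "rx": 0, "ry": 0, "rz": 0},
    {"dx": -8, "dy": -48, "dz": -69, "rx": 0, "ry": 0, "rz": 0},
    {"dx": -8, "dy": -48, "dz": -69, "rx": 0, "ry": 0, "rz": 0}
  ]
}}

```text
t: 9.33
eef_pos: [422.1, -136.3, 350.0]
tcp_rot: [2.78, -0.266, 1.384]
ft_force: [0.7, -0.1, -0.5]
opening: 0.545
```

Run:
```python
from kin import *
rk(); snap('wrist','w8.png')
R0,p0,s=cur(); th=.65
print(proj(load('w8.png'),p0+R0.apply(np.array([0,0,G])+62.3*np.array([np.sin(th),0,-np.cos(th)]))))
Rt=placeR(.65,.785); go(Rt,rp(-4,-34,95.7+66)); go(Rt,rp(-4,-34,95.7+50)); crop('w8.png',230,200,410,350,4,'w8c.png')
```

```text
t 9.33 rack grasp [ -3.9 -34.3 179.2] base [ -3.9 -34.1  83.5] axis [-0.    -0.002  1.   ] F rack [ 0.1  0.6 -0.7] op 0.545
[[322.65213038 235.74786562]]
target [ 426.3 -143.5  334.8] d [-10.4   0.1  13.8] r [ 0.03 -0.01 -0.01] norm 17.0 deg 0.198997487421324
target [ 429.5 -150.5  320.8] d [-20.1   0.   26.5] r [ 0.03 -0.01 -0.01] norm 33.0 deg 0.198997487421324
```

View pics/w8c.png

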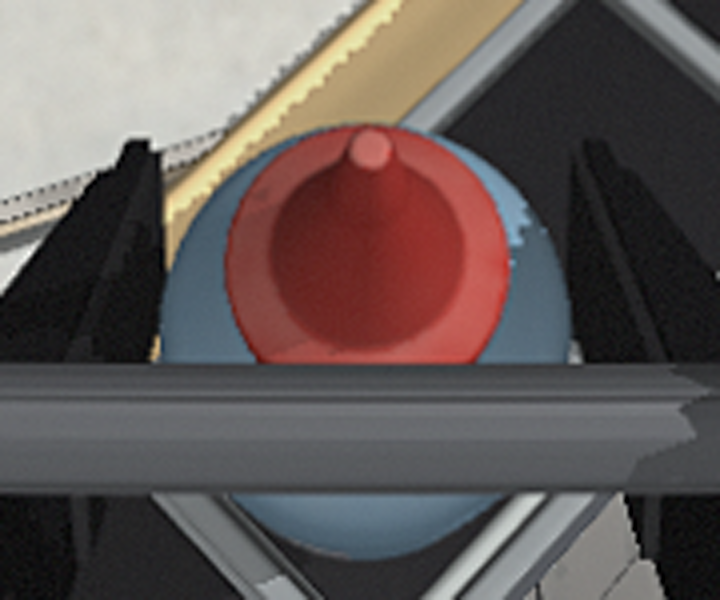

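Emit:
{"method": "play_rows", "body": {
  "increments": [
    {"dx": -6, "dy": 0, "dz": 8, "rx": 0, "ry": 0, "rz": 0},
    {"dx": -10, "dy": 0, "dz": 13.5, "rx": 0, "ry": 0, "rz": 0},
    {"dx": -12.4, "dy": 0, "dz": 16.5, "rx": 0, "ry": 0, "rz": 0},
    {"dx": -14.8, "dy": 0, "dz": 19.6, "rx": 0, "ry": 0, "rz": 0},
    {"dx": -17.2, "dy": 0, "dz": 22.7, "rx": 0, "ry": 0, "rz": 0},
    {"dx": -19.6, "dy": 0, "dz": 25.8, "rx": 0, "ry": 0, "rz": 0}
  ]
}}

```text
t: 9.88
eef_pos: [429.5, -150.1, 321.2]
tcp_rot: [2.78, -0.266, 1.385]
ft_force: [-0.7, 1.8, 0.2]
opening: 0.546
```

```bash
python3 -c "
from kin import *
rk()"
```

```text
t 9.88 rack grasp [ -4.  -33.4 146.5] base [ -4.  -33.2  50.8] axis [ 0.    -0.003  1.   ] F rack [-1.6  0.1  1.1] op 0.546
```

To base z≈36.5, slowly.

Emit:
{"method": "play_rows", "body": {
  "increments": [
    {"dx": -2.4, "dy": 0, "dz": 3.2, "rx": 0, "ry": 0, "rz": 0},
    {"dx": -4.8, "dy": 0, "dz": 6.4, "rx": 0, "ry": 0, "rz": 0},
    {"dx": -6.6, "dy": 0, "dz": 8.8, "rx": 0, "ry": 0, "rz": 0},
    {"dx": -8.2, "dy": 0, "dz": 10.8, "rx": 0, "ry": 0, "rz": 0},
    {"dx": -8.6, "dy": 0, "dz": 11.4, "rx": 0, "ry": 0, "rz": 0}
  ]
}}

```text
t: 10.3
eef_pos: [432.5, -156.4, 308.3]
tcp_rot: [2.781, -0.266, 1.384]
ft_force: [0.0, 0.3, -0.3]
opening: 0.544
```

```bash
python3 -c "
from kin import *
rk()"
```

```text
t 10.30 rack grasp [ -4.1 -33.4 131.8] base [ -4.1 -33.2  36.1] axis [ 0.001 -0.002  1.   ] F rack [-0.4  0.1 -0.1] op 0.544
```

Now 1 mm steps.

Emit:
{"method": "play_rows", "body": {
  "increments": [
    {"dx": -0.6, "dy": 0, "dz": 0.8, "rx": 0, "ry": 0, "rz": 0},
    {"dx": -1.2, "dy": 0, "dz": 1.6, "rx": 0, "ry": 0, "rz": 0},
    {"dx": -1.2, "dy": 0, "dz": 1.6, "rx": 0, "ry": 0, "rz": 0}
  ]
}}

```text
t: 10.55
eef_pos: [432.9, -157.3, 306.5]
tcp_rot: [2.781, -0.266, 1.384]
ft_force: [-0.5, -0.4, -2.3]
opening: 0.545
```

```bash
python3 -c "
from kin import *
rk()"
```

```text
t 10.55 rack grasp [ -4.1 -33.4 129.7] base [ -4.2 -33.2  34. ] axis [ 0.001 -0.002  1.   ] F rack [-1.  -0.6 -2.1] op 0.545
```

Emit:
{"method": "play_rows", "body": {
  "increments": [
    {"dx": -0.6, "dy": 0, "dz": 0.8, "rx": 0, "ry": 0, "rz": 0},
    {"dx": -0.9, "dy": 0, "dz": 1.2, "rx": 0, "ry": 0, "rz": 0},
    {"dx": -0.9, "dy": 0, "dz": 1.2, "rx": 0, "ry": 0, "rz": 0}
  ]
}}

```text
t: 10.8
eef_pos: [433.2, -158.0, 305.1]
tcp_rot: [2.781, -0.266, 1.384]
ft_force: [-0.1, 0.1, -0.6]
opening: 0.543
```

```bash
python3 -c "
from kin import *
rk()"
```

```text
t 10.80 rack grasp [ -4.1 -33.4 128.1] base [ -4.1 -33.2  32.4] axis [ 0.001 -0.002  1.   ] F rack [-0.4 -0.  -0.5] op 0.543
```

Emit:
{"method": "play_rows", "body": {
  "increments": [
    {"dx": -0.6, "dy": 0, "dz": 0.8, "rx": 0, "ry": 0, "rz": 0},
    {"dx": -1.2, "dy": 0, "dz": 1.6, "rx": 0, "ry": 0, "rz": 0},
    {"dx": -1.2, "dy": 0, "dz": 1.6, "rx": 0, "ry": 0, "rz": 0}
  ]
}}

```text
t: 11.05
eef_pos: [433.7, -158.9, 303.2]
tcp_rot: [2.781, -0.266, 1.384]
ft_force: [-0.0, 0.1, -1.4]
opening: 0.542
```

```bash
python3 -c "
from kin import *
rk()"
```

```text
t 11.05 rack grasp [ -4.1 -33.4 126. ] base [ -4.2 -33.2  30.3] axis [ 0.001 -0.002  1.   ] F rack [-0.8  0.  -1.1] op 0.542
```

Emit:
{"method": "play_rows", "body": {
  "increments": [
    {"dx": -2.4, "dy": 0, "dz": 3.2, "rx": 0, "ry": 0, "rz": 0},
    {"dx": -4.8, "dy": 0, "dz": 6.4, "rx": 0, "ry": 0, "rz": 0},
    {"dx": -7.2, "dy": 0, "dz": 9.6, "rx": 0, "ry": 0, "rz": 0},
    {"dx": -9.6, "dy": 0, "dz": 12.7, "rx": 0, "ry": 0, "rz": 0},
    {"dx": -12, "dy": 0, "dz": 15.9, "rx": 0, "ry": 0, "rz": 0},
    {"dx": -14, "dy": 0, "dz": 18.5, "rx": 0, "ry": 0, "rz": 0},
    {"dx": -14, "dy": 0, "dz": 18.5, "rx": 0, "ry": 0, "rz": 0}
  ]
}}

```text
t: 11.63
eef_pos: [438.5, -169.2, 282.2]
tcp_rot: [2.782, -0.266, 1.384]
ft_force: [0.4, -0.0, -1.7]
opening: 0.541
```

```bash
python3 -c "
from kin import *
rk()"
```

```text
t 11.63 rack grasp [ -4.3 -33.4 102. ] base [ -4.4 -33.3   6.3] axis [ 0.001 -0.002  1.   ] F rack [-0.6  0.4 -1.6] op 0.541
```

Emit:
{"method": "play_rows", "body": {
  "increments": [
    {"dx": -1.2, "dy": 0, "dz": 1.6, "rx": 0, "ry": 0, "rz": 0},
    {"dx": -2.4, "dy": 0, "dz": 3.2, "rx": 0, "ry": 0, "rz": 0},
    {"dx": -3, "dy": 0, "dz": 4, "rx": 0, "ry": 0, "rz": 0},
    {"dx": -3.3, "dy": 0, "dz": 4.4, "rx": 0, "ry": 0, "rz": 0},
    {"dx": -3.3, "dy": 0, "dz": 4.4, "rx": 0, "ry": 0, "rz": 0}
  ]
}}

```text
t: 12.05
eef_pos: [439.6, -171.6, 277.3]
tcp_rot: [2.782, -0.266, 1.384]
ft_force: [1.0, -0.0, -0.5]
opening: 0.546
```

```bash
python3 -c "
from kin import *
rk()"
```

```text
t 12.05 rack grasp [ -4.3 -33.4  96.5] base [ -4.4 -33.3   0.8] axis [ 0.001 -0.001  1.   ] F rack [ 0.1  0.9 -0.6] op 0.546
```

Emit:
{"method": "play_rows", "body": {
  "increments": [
    {"dx": -0.4, "dy": 0, "dz": 0.5, "rx": 0, "ry": 0, "rz": 0},
    {"dx": -0.6, "dy": 0, "dz": 0.8, "rx": 0, "ry": 0, "rz": 0},
    {"dx": -0.6, "dy": 0, "dz": 0.8, "rx": 0, "ry": 0, "rz": 0}
  ]
}}

```text
t: 12.3
eef_pos: [439.9, -172.0, 276.4]
tcp_rot: [2.782, -0.266, 1.384]
ft_force: [-0.6, 0.8, -2.1]
opening: 0.541
```

```bash
python3 -c "
from kin import *
rk()"
```

```text
t 12.30 rack grasp [ -4.3 -33.4  95.5] base [ -4.4 -33.2  -0.2] axis [ 0.001 -0.002  1.   ] F rack [-1.9 -0.2 -1.4] op 0.541
```

Emit:
{"method": "play_rows", "body": {
  "increments": [
    {"dx": -0.4, "dy": 0, "dz": 0.5, "rx": 0, "ry": 0, "rz": 0},
    {"dx": -0.6, "dy": 0, "dz": 0.8, "rx": 0, "ry": 0, "rz": 0},
    {"dx": -0.6, "dy": 0, "dz": 0.8, "rx": 0, "ry": 0, "rz": 0}
  ]
}}

```text
t: 12.55
eef_pos: [439.9, -172.1, 276.0]
tcp_rot: [2.781, -0.267, 1.385]
ft_force: [-3.5, 4.0, 9.2]
opening: 0.547
```

```bash
python3 -c "
from kin import *
rk()"
```

```text
t 12.55 rack grasp [ -4.5 -33.3  95.2] base [ -4.7 -33.   -0.5] axis [ 0.002 -0.003  1.   ] F rack [-0.1 -1.5 10.5] op 0.547
```

Emit:
{"method": "play_rows", "body": {
  "fingers": 0.85,
  "increments": [
    {"dx": 0, "dy": 0, "dz": 0, "rx": 0, "ry": 0, "rz": 0},
    {"dx": 0, "dy": 0, "dz": 0, "rx": 0, "ry": 0, "rz": 0},
    {"dx": 0, "dy": 0, "dz": 0, "rx": 0, "ry": 0, "rz": 0},
    {"dx": 0, "dy": 0, "dz": 0, "rx": 0, "ry": 0, "rz": 0},
    {"dx": 0, "dy": 0, "dz": 0, "rx": 0, "ry": 0, "rz": 0},
    {"dx": 0, "dy": 0, "dz": 0, "rx": 0, "ry": 0, "rz": 0},
    {"dx": 0, "dy": 0, "dz": 0, "rx": 0, "ry": 0, "rz": 0}
  ]
}}

```text
t: 13.13
eef_pos: [439.9, -172.1, 275.9]
tcp_rot: [2.781, -0.267, 1.385]
ft_force: [-0.6, -0.5, -1.0]
opening: 0.844
```

Run:
```python
from kin import *
rk(); snap('wrist','w9.png'); snap('top','t9.png'); crop('t9.png',345,110,475,240,5,'t9c.png')
R0,p0,s=cur(); print('rackz in tool',R0.inv().apply(rackM(RK)[0][:,2]).round(3))
```

```text
t 13.13 rack grasp [ -4.5 -33.2  95.1] base [ -4.7 -33.   -0.6] axis [ 0.002 -0.003  1.   ] F rack [-0.3 -0.7 -0.9] op 0.844
rackz in tool [ 0.608  0.001 -0.794]
```

View pics/w9.png

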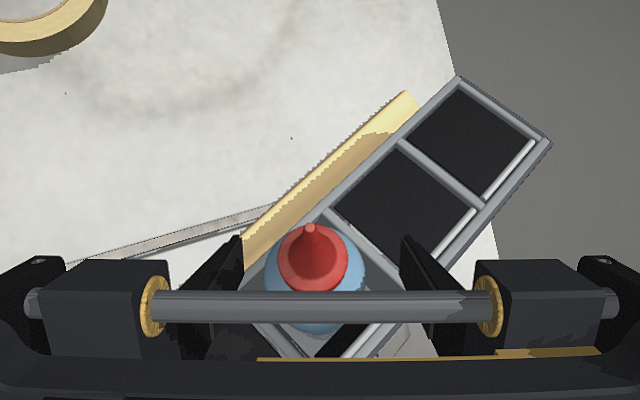

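```bash
python3 - <<'E'
from kin import *
w=load('w3.png')
# L fit from w3: bottom v 105.7 center u ~295ish, tip at (291,0.5), from w4: bottom
w4=load('w4.png')
def circ(c,x,y,z,r=26):
    a=np.linspace(0,2*np.pi,90); return proj(c,np.c_[x+r*np.cos(a),y+r*np.sin(a),0*a+z])
def f(q):
    b=circ(w,q[0],q[1],0); b4=circ(w4,q[0],q[1],0)
    return [b[:,1].max()-105.7, b[:,0].max()-317.3, b4[:,1].max()-111,b4[:,0].max()-309]
r=least_squares(f,[489,388]);print(r.x,r.fun)
R0,p0,s=cur()
Rt=pickR(np.pi/2,.65); go(Rt,[489,388,95],150)
print(R0.inv().apply([0,0,1]))
E
python3 -c "
from h import *
crop('w4.png',220,0,340,130,5,'w4c.png')"
```

```text
[486.36608846 402.01409902] [-0.16068711 -1.2918395   0.10510981  0.88639137]
target [489.  193.6 350.8] d [375.1 -27.1  16.7] r [ 4.18  3.9  -0.93] norm 376.0 deg 34.75201864640383
[ 0.26419177  0.34002554 -0.90254382]
```

View pics/w4c.png

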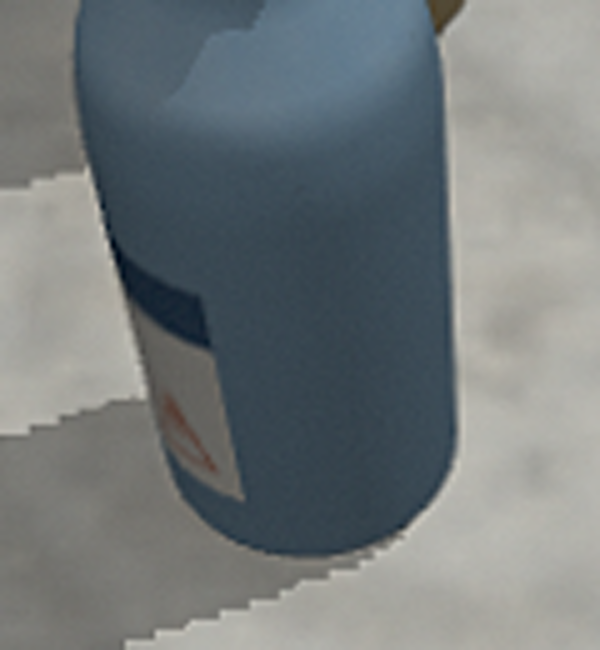

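Emit:
{"method": "play_rows", "body": {
  "fingers": 1.0,
  "increments": [
    {"dx": 0, "dy": 0, "dz": -30, "rx": 0, "ry": 0, "rz": 0},
    {"dx": 0, "dy": 0, "dz": -65, "rx": 0, "ry": 0, "rz": 0},
    {"dx": 0, "dy": 0, "dz": -100, "rx": 0, "ry": 0, "rz": 0},
    {"dx": 0, "dy": 0, "dz": -135, "rx": 0, "ry": 0, "rz": 0},
    {"dx": 38, "dy": -3, "dz": -130, "rx": 0.4, "ry": 0.4, "rz": -0.1},
    {"dx": 77, "dy": -6, "dz": -118, "rx": 0.8, "ry": 0.8, "rz": -0.2},
    {"dx": 116, "dy": -9, "dz": -104, "rx": 1.3, "ry": 1.2, "rz": -0.3},
    {"dx": 155, "dy": -12, "dz": -90, "rx": 1.7, "ry": 1.6, "rz": -0.4}
  ]
}}

```text
t: 13.9
eef_pos: [421.2, -36.7, 394.5]
tcp_rot: [2.93, -0.417, 1.477]
ft_force: [1.3, -0.7, -0.1]
opening: 1.004
```

Run:
```python
from kin import *
st(); Rt=pickR(np.pi/2,.65); go(Rt,[486,400,95],150)
```

```text
t 13.90 tcp [421.2 -36.7 394.5] rpy [ 2.93  -0.417  1.477] F [ 1.3 -0.7 -0.1] M [-0.2   0.01 -0.08] op 1.004 j [-0.33  0.21  2.08  0.63  0.83 -0.62] grasp [463.4  27.5 241.4]
target [486.  205.6 350.8] d [208.3  11.4 145.9] r [ 2.47  2.3  -0.54] norm 255.0 deg 20.507803392855124
```

Emit:
{"method": "play_rows", "body": {
  "increments": [
    {"dx": 32, "dy": 2, "dz": 20, "rx": 0.4, "ry": 0.35, "rz": -0.1},
    {"dx": 64, "dy": 4, "dz": 42, "rx": 0.8, "ry": 0.7, "rz": -0.2},
    {"dx": 96, "dy": 5, "dz": 64, "rx": 1.2, "ry": 1.1, "rz": -0.3},
    {"dx": 128, "dy": 7, "dz": 87, "rx": 1.6, "ry": 1.5, "rz": -0.35},
    {"dx": 160, "dy": 9, "dz": 110, "rx": 2, "ry": 1.9, "rz": -0.45},
    {"dx": 190, "dy": 10, "dz": 133, "rx": 2.3, "ry": 2.2, "rz": -0.5},
    {"dx": 208, "dy": 11, "dz": 146, "rx": 2.47, "ry": 2.3, "rz": -0.54},
    {"dx": 208, "dy": 11, "dz": 146, "rx": 2.47, "ry": 2.3, "rz": -0.54}
  ]
}}

```text
t: 14.57
eef_pos: [486.0, 208.6, 349.2]
tcp_rot: [-3.139, -0.651, 1.574]
ft_force: [-0.1, -0.4, 0.2]
opening: 1.004
```

Emit:
{"method": "play_rows", "body": {
  "increments": [
    {"dx": 0, "dy": 0, "dz": 0, "rx": 0, "ry": 0, "rz": 0},
    {"dx": 0, "dy": 0, "dz": 0, "rx": 0, "ry": 0, "rz": 0}
  ]
}}

```text
t: 14.73
eef_pos: [485.8, 208.5, 349.0]
tcp_rot: [-3.139, -0.651, 1.574]
ft_force: [-1.1, 0.3, -0.1]
opening: 1.004
```

Run:
```python
from kin import *
st(); snap('wrist','w10.png'); crop('w10.png',220,0,420,280,3,'w10c.png')
```

```text
t 14.73 tcp [485.8 208.5 349. ] rpy [-3.139 -0.651  1.574] F [-1.1  0.3 -0.1] M [-0.33 -0.1   0.01] op 1.004 j [ 0.19  0.43  1.92  0.88  0.89 -0.42] grasp [485.  312.3 212.7]
```

View pics/w10c.png

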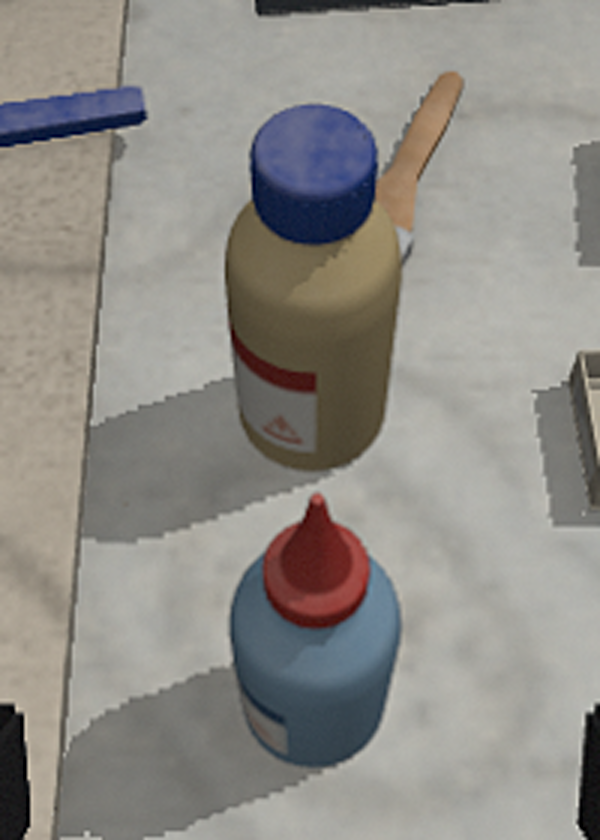

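Run:
```python
from kin import *
w=load('w10.png')
def circ(c,x,y,z,r=26):
    a=np.linspace(0,2*np.pi,90); return proj(c,np.c_[x+r*np.cos(a),y+r*np.sin(a),0*a+z])
P=onz(w,325.4,164.7,158); print(P, circ(w,P[0],P[1],0)[:,1].max(), onz(load('w3.png'),324.7,153.7,158))
print('acetone cap',onz(w,220+314/3,50,143))
go(pickR(np.pi/2,.65),[P[0],P[1],95])
```

```text
[487.80761624 399.49185566 158.        ] 256.0968436730835 [522.63562664 213.45483617 158.        ]
acetone cap [487.29723136 520.46785703 143.        ]
target [487.8 295.8 231.4] d [ -1.6   2.5 147. ] r [-0.04 -0.01  0.02] norm 147.0 deg 0.27495454169735045
```

Emit:
{"method": "play_rows", "body": {
  "increments": [
    {"dx": -1.6, "dy": 2.5, "dz": 35, "rx": 0, "ry": 0, "rz": 0},
    {"dx": -1.6, "dy": 2.5, "dz": 70, "rx": 0, "ry": 0, "rz": 0},
    {"dx": -1.6, "dy": 2.5, "dz": 105, "rx": 0, "ry": 0, "rz": 0},
    {"dx": -1.6, "dy": 2.5, "dz": 128, "rx": 0, "ry": 0, "rz": 0},
    {"dx": -1.6, "dy": 2.5, "dz": 141, "rx": 0, "ry": 0, "rz": 0},
    {"dx": -1.6, "dy": 2.5, "dz": 147, "rx": 0, "ry": 0, "rz": 0},
    {"dx": -1.6, "dy": 2.5, "dz": 147, "rx": 0, "ry": 0, "rz": 0}
  ]
}}

```text
t: 15.37
eef_pos: [487.9, 295.5, 230.9]
tcp_rot: [-3.138, -0.65, 1.572]
ft_force: [-0.1, 1.1, -0.4]
opening: 1.002
```

Emit:
{"method": "play_rows", "body": {
  "fingers": 0.4,
  "increments": [
    {"dx": 0, "dy": 0, "dz": 0, "rx": 0, "ry": 0, "rz": 0},
    {"dx": 0, "dy": 0, "dz": 0, "rx": 0, "ry": 0, "rz": 0},
    {"dx": 0, "dy": 0, "dz": 0, "rx": 0, "ry": 0, "rz": 0},
    {"dx": 0, "dy": 0, "dz": 0, "rx": 0, "ry": 0, "rz": 0},
    {"dx": 0, "dy": 0, "dz": 0, "rx": 0, "ry": 0, "rz": 0},
    {"dx": 0, "dy": 0, "dz": 0, "rx": 0, "ry": 0, "rz": 0},
    {"dx": 0, "dy": 0, "dz": 0, "rx": 0, "ry": 0, "rz": 0},
    {"dx": 0, "dy": 0, "dz": 0, "rx": 0, "ry": 0, "rz": 0}
  ]
}}

```text
t: 16.03
eef_pos: [487.9, 295.4, 231.0]
tcp_rot: [-3.138, -0.65, 1.572]
ft_force: [-0.1, -1.5, 1.1]
opening: 0.54
```

Emit:
{"method": "play_rows", "body": {
  "fingers": 0.4,
  "increments": [
    {"dx": 0, "dy": 0, "dz": 0, "rx": 0, "ry": 0, "rz": 0},
    {"dx": 0, "dy": 0, "dz": 0, "rx": 0, "ry": 0, "rz": 0},
    {"dx": 0, "dy": 0, "dz": 0, "rx": 0, "ry": 0, "rz": 0}
  ]
}}

```text
t: 16.28
eef_pos: [487.9, 295.5, 231.0]
tcp_rot: [-3.138, -0.65, 1.572]
ft_force: [0.7, -0.9, 0.9]
opening: 0.539
```

Run:
```python
from kin import *
st();R0,p0,s=cur();Rt=placeR(.65,.785)
print('up',R0.inv().apply([0,0,100]).round(1))
for y in (102,-102): go(Rt,rp(-4,y,95.7+64+45))
```

```text
t 16.28 tcp [487.9 295.5 231. ] rpy [-3.138 -0.65   1.572] F [ 0.7 -0.9  0.9] M [-0.36 -0.09  0.  ] op 0.539 j [ 0.35  0.65  1.92  1.14  0.68 -0.61] grasp [487.2 399.2  94.7]
up [ 60.6  -0.3 -79.6]
target [540.9 -67.4 372.6] d [-203.1   51.4 -332.6] r [-4.2  -3.94  0.95] norm 393.0 deg 35.019703025582615
target [ 356.  -153.6  372.6] d [-271.5 -133.8 -384. ] r [-4.2  -3.94  0.95] norm 489.0 deg 35.019703025582615
```

Emit:
{"method": "play_rows", "body": {
  "increments": [
    {"dx": 12, "dy": 0, "dz": -16, "rx": 0, "ry": 0, "rz": 0},
    {"dx": 34, "dy": 0, "dz": -45, "rx": 0, "ry": 0, "rz": 0},
    {"dx": 56, "dy": 0, "dz": -75, "rx": 0, "ry": 0, "rz": 0},
    {"dx": 56, "dy": 3, "dz": -108, "rx": -0.4, "ry": -0.4, "rz": 0.1},
    {"dx": 30, "dy": 8, "dz": -135, "rx": -0.9, "ry": -0.8, "rz": 0.2},
    {"dx": 4, "dy": 14, "dz": -160, "rx": -1.4, "ry": -1.3, "rz": 0.3},
    {"dx": -22, "dy": 19, "dz": -184, "rx": -1.8, "ry": -1.7, "rz": 0.4},
    {"dx": -48, "dy": 24, "dz": -208, "rx": -2.2, "ry": -2.1, "rz": 0.5}
  ]
}}

```text
t: 16.95
eef_pos: [512.5, 129.9, 367.7]
tcp_rot: [2.955, -0.434, 1.488]
ft_force: [0.8, -0.1, -2.1]
opening: 0.543
```

Run:
```python
from kin import *
st();Rt=placeR(.65,.785)
for y in (102,): go(Rt,rp(-4,y,94.7+64+45))
```

```text
t 16.95 tcp [512.5 129.9 367.7] rpy [ 2.955 -0.434  1.488] F [ 0.8 -0.1 -2.1] M [-0.28  0.07 -0.03] op 0.543 j [ 0.06  0.38  1.9   0.64  0.7  -0.28] grasp [550.  197.9 215. ]
target [541.1 -67.8 371.7] d [-175.    59.8  -75.8] r [-1.98 -1.82  0.46] norm 200.0 deg 16.37065667589422
```

Emit:
{"method": "play_rows", "body": {
  "increments": [
    {"dx": -32, "dy": 11, "dz": -15, "rx": -0.35, "ry": -0.33, "rz": 0.1},
    {"dx": -64, "dy": 22, "dz": -30, "rx": -0.7, "ry": -0.65, "rz": 0.15},
    {"dx": -96, "dy": 33, "dz": -44, "rx": -1.05, "ry": -1, "rz": 0.25},
    {"dx": -128, "dy": 44, "dz": -57, "rx": -1.4, "ry": -1.3, "rz": 0.35},
    {"dx": -155, "dy": 53, "dz": -68, "rx": -1.75, "ry": -1.6, "rz": 0.4},
    {"dx": -175, "dy": 60, "dz": -76, "rx": -1.98, "ry": -1.82, "rz": 0.46},
    {"dx": -175, "dy": 60, "dz": -76, "rx": -1.98, "ry": -1.82, "rz": 0.46},
    {"dx": -175, "dy": 60, "dz": -76, "rx": -1.98, "ry": -1.82, "rz": 0.46}
  ]
}}

```text
t: 17.62
eef_pos: [541.0, -68.9, 371.5]
tcp_rot: [2.784, -0.264, 1.382]
ft_force: [-1.1, 0.8, -1.1]
opening: 0.541
```

```bash
sed -i 's/95\.7\*a/94.7*a/' kin.py
python3 - <<'E'
from kin import *
rk();Rt=placeR(.65,.785)
snap('wrist','w11.png');R0,p0,s=cur(); th=.65
print(proj(load('w11.png'),p0+R0.apply(np.array([0,0,G])+63.3*np.array([np.sin(th),0,-np.cos(th)]))))
for z in (66,50,38): go(Rt,rp(-4,102,94.7+z))
E
```

```text
t 17.62 rack grasp [ -3.3 101.3 203.1] base [ -3.4 101.2 108.4] axis [0.001 0.002 1.   ] F rack [-1.6 -0.6 -0.4] op 0.541
[[319.80275795 233.02292606]]
target [549.8 -86.5 333.9] d [-25.8   0.2  34.2] r [-0.01  0.   -0.01] norm 43.0 deg 0.08485281374238571
target [553.  -93.5 319.9] d [-35.5   0.2  47. ] r [-0.01  0.   -0.01] norm 59.0 deg 0.08485281374238571
target [555.5 -98.7 309.4] d [-42.8   0.2  56.5] r [-0.01  0.   -0.01] norm 71.0 deg 0.08485281374238571
```

View pics/w11.png

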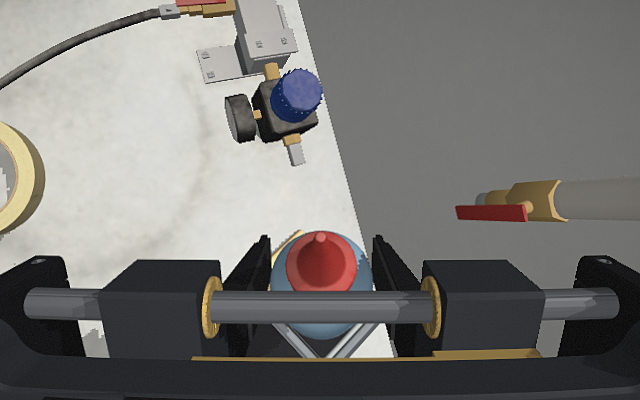

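Emit:
{"method": "play_rows", "body": {
  "increments": [
    {"dx": -9, "dy": 0.2, "dz": 12, "rx": 0, "ry": 0, "rz": 0},
    {"dx": -18, "dy": 0.2, "dz": 24, "rx": 0, "ry": 0, "rz": 0},
    {"dx": -24, "dy": 0.2, "dz": 32, "rx": 0, "ry": 0, "rz": 0},
    {"dx": -27, "dy": 0.2, "dz": 36, "rx": 0, "ry": 0, "rz": 0},
    {"dx": -30, "dy": 0.2, "dz": 40, "rx": 0, "ry": 0, "rz": 0},
    {"dx": -32.5, "dy": 0.2, "dz": 43, "rx": 0, "ry": 0, "rz": 0},
    {"dx": -35, "dy": 0.2, "dz": 46.5, "rx": 0, "ry": 0, "rz": 0}
  ]
}}

```text
t: 18.25
eef_pos: [553.0, -92.6, 320.6]
tcp_rot: [2.784, -0.265, 1.385]
ft_force: [0.1, 0.5, -0.1]
opening: 0.539
```

```bash
python3 -c "
from kin import *
rk();Rt=placeR(.65,.785)
for z in (37,): go(Rt,rp(-4,102,94.7+z))"
```

```text
t 18.25 rack grasp [ -4.6 102.2 145.8] base [ -4.7 102.2  51.1] axis [0.001 0.    1.   ] F rack [-0.4  0.4  0.1] op 0.539
target [555.7 -99.1 308.5] d [-8.9  0.1 10.9] r [-0.01 -0.01  0.  ] norm 14.0 deg 0.08485281374238571
```

Emit:
{"method": "play_rows", "body": {
  "increments": [
    {"dx": -2.4, "dy": 0, "dz": 3.2, "rx": 0, "ry": 0, "rz": 0},
    {"dx": -4.8, "dy": 0, "dz": 6.3, "rx": 0, "ry": 0, "rz": 0},
    {"dx": -7, "dy": 0, "dz": 9, "rx": 0, "ry": 0, "rz": 0},
    {"dx": -8.5, "dy": 0, "dz": 11, "rx": 0, "ry": 0, "rz": 0},
    {"dx": -8.5, "dy": 0, "dz": 11, "rx": 0, "ry": 0, "rz": 0}
  ]
}}

```text
t: 18.67
eef_pos: [555.7, -98.9, 307.9]
tcp_rot: [2.785, -0.265, 1.384]
ft_force: [-0.3, 0.7, -2.1]
opening: 0.547
```

```bash
python3 -c "
from kin import *
rk()"
```

```text
t 18.67 rack grasp [ -4.7 101.9 131.3] base [ -4.9 101.9  36.6] axis [0.002 0.001 1.   ] F rack [-1.7  0.1 -1.5] op 0.547
```

Emit:
{"method": "play_rows", "body": {
  "increments": [
    {"dx": -0.6, "dy": 0, "dz": 0.8, "rx": 0, "ry": 0, "rz": 0},
    {"dx": -1.2, "dy": 0, "dz": 1.6, "rx": 0, "ry": 0, "rz": 0},
    {"dx": -1.2, "dy": 0, "dz": 1.6, "rx": 0, "ry": 0, "rz": 0}
  ]
}}

```text
t: 18.92
eef_pos: [556.1, -99.8, 306.1]
tcp_rot: [2.785, -0.265, 1.384]
ft_force: [-0.7, 0.9, -1.7]
opening: 0.54
```

Emit:
{"method": "play_rows", "body": {
  "increments": [
    {"dx": -0.6, "dy": 0, "dz": 0.8, "rx": 0, "ry": 0, "rz": 0},
    {"dx": -0.6, "dy": 0, "dz": 0.8, "rx": 0, "ry": 0, "rz": 0}
  ]
}}

```text
t: 19.08
eef_pos: [556.4, -100.3, 305.1]
tcp_rot: [2.785, -0.265, 1.384]
ft_force: [0.9, 0.6, -0.8]
opening: 0.538
```

```bash
python3 -c "
from kin import *
rk()"
```

```text
t 19.08 rack grasp [ -4.7 101.9 128.1] base [ -4.8 101.8  33.4] axis [0.002 0.001 1.   ] F rack [-0.5  1.1 -0.6] op 0.538
```

Emit:
{"method": "play_rows", "body": {
  "increments": [
    {"dx": -0.6, "dy": 0, "dz": 0.8, "rx": 0, "ry": 0, "rz": 0},
    {"dx": -0.9, "dy": 0, "dz": 1.2, "rx": 0, "ry": 0, "rz": 0},
    {"dx": -0.9, "dy": 0, "dz": 1.2, "rx": 0, "ry": 0, "rz": 0}
  ]
}}

```text
t: 19.33
eef_pos: [556.7, -101.0, 303.7]
tcp_rot: [2.785, -0.265, 1.384]
ft_force: [-0.2, 0.4, -0.7]
opening: 0.545
```

```bash
python3 -c "
from kin import *
rk()"
```

```text
t 19.33 rack grasp [ -4.7 101.9 126.6] base [ -4.9 101.8  31.9] axis [0.002 0.001 1.   ] F rack [-0.7 -0.  -0.4] op 0.545
```

Emit:
{"method": "play_rows", "body": {
  "increments": [
    {"dx": -0.6, "dy": 0, "dz": 0.8, "rx": 0, "ry": 0, "rz": 0},
    {"dx": -1.2, "dy": 0, "dz": 1.6, "rx": 0, "ry": 0, "rz": 0},
    {"dx": -1.2, "dy": 0, "dz": 1.6, "rx": 0, "ry": 0, "rz": 0}
  ]
}}

```text
t: 19.58
eef_pos: [557.1, -101.9, 301.8]
tcp_rot: [2.785, -0.265, 1.384]
ft_force: [-0.5, 0.1, -1.8]
opening: 0.545
```

Emit:
{"method": "play_rows", "body": {
  "increments": [
    {"dx": -0.6, "dy": 0, "dz": 0.8, "rx": 0, "ry": 0, "rz": 0},
    {"dx": -0.9, "dy": 0, "dz": 1.2, "rx": 0, "ry": 0, "rz": 0},
    {"dx": -0.9, "dy": 0, "dz": 1.2, "rx": 0, "ry": 0, "rz": 0}
  ]
}}

```text
t: 19.83
eef_pos: [557.4, -102.6, 300.3]
tcp_rot: [2.785, -0.265, 1.384]
ft_force: [-0.1, -0.1, -2.5]
opening: 0.541
```

```bash
python3 -c "
from kin import *
rk()"
```

```text
t 19.83 rack grasp [ -4.8 101.9 122.7] base [ -4.9 101.8  28. ] axis [0.002 0.001 1.   ] F rack [-1.2 -0.1 -2.2] op 0.541
```

Cell 1 is free (base 6 mm past tin height, no force). Continue in to about z = 5.

Emit:
{"method": "play_rows", "body": {
  "increments": [
    {"dx": -2.4, "dy": 0, "dz": 3.2, "rx": 0, "ry": 0, "rz": 0},
    {"dx": -4.8, "dy": 0, "dz": 6.3, "rx": 0, "ry": 0, "rz": 0},
    {"dx": -7.2, "dy": 0, "dz": 9.5, "rx": 0, "ry": 0, "rz": 0},
    {"dx": -9.6, "dy": 0, "dz": 12.7, "rx": 0, "ry": 0, "rz": 0},
    {"dx": -12, "dy": 0, "dz": 15.8, "rx": 0, "ry": 0, "rz": 0},
    {"dx": -13.5, "dy": 0, "dz": 17.8, "rx": 0, "ry": 0, "rz": 0},
    {"dx": -13.5, "dy": 0, "dz": 17.8, "rx": 0, "ry": 0, "rz": 0}
  ]
}}

```text
t: 20.42
eef_pos: [562.0, -112.6, 280.1]
tcp_rot: [2.786, -0.265, 1.383]
ft_force: [-0.7, 0.3, -1.4]
opening: 0.541
```

```bash
python3 -c "
from kin import *
rk()"
```

```text
t 20.42 rack grasp [ -5.  101.7  99.6] base [ -5.2 101.5   4.9] axis [0.002 0.002 1.   ] F rack [-1.2 -0.5 -0.9] op 0.541
```

Emit:
{"method": "play_rows", "body": {
  "increments": [
    {"dx": -1.2, "dy": 0, "dz": 1.6, "rx": 0, "ry": 0, "rz": 0},
    {"dx": -2.2, "dy": 0, "dz": 2.8, "rx": 0, "ry": 0, "rz": 0},
    {"dx": -2.2, "dy": 0, "dz": 2.8, "rx": 0, "ry": 0, "rz": 0}
  ]
}}

```text
t: 20.67
eef_pos: [562.7, -114.3, 276.7]
tcp_rot: [2.786, -0.265, 1.383]
ft_force: [0.7, 0.0, -1.4]
opening: 0.541
```

Emit:
{"method": "play_rows", "body": {
  "increments": [
    {"dx": -0.6, "dy": 0, "dz": 0.8, "rx": 0, "ry": 0, "rz": 0},
    {"dx": -0.6, "dy": 0, "dz": 0.8, "rx": 0, "ry": 0, "rz": 0}
  ]
}}

```text
t: 20.83
eef_pos: [562.8, -114.6, 276.2]
tcp_rot: [2.786, -0.265, 1.384]
ft_force: [-2.5, 1.5, 2.4]
opening: 0.543
```

```bash
python3 -c "
from kin import *
rk()"
```

```text
t 20.83 rack grasp [ -5.  101.7  95.3] base [ -5.2 101.6   0.6] axis [0.003 0.002 1.   ] F rack [-1.  -1.7  3.2] op 0.543
```

Emit:
{"method": "play_rows", "body": {
  "fingers": 0.85,
  "increments": [
    {"dx": 0, "dy": 0, "dz": 0, "rx": 0, "ry": 0, "rz": 0},
    {"dx": 0, "dy": 0, "dz": 0, "rx": 0, "ry": 0, "rz": 0},
    {"dx": 0, "dy": 0, "dz": 0, "rx": 0, "ry": 0, "rz": 0},
    {"dx": 0, "dy": 0, "dz": 0, "rx": 0, "ry": 0, "rz": 0},
    {"dx": 0, "dy": 0, "dz": 0, "rx": 0, "ry": 0, "rz": 0},
    {"dx": 0, "dy": 0, "dz": 0, "rx": 0, "ry": 0, "rz": 0},
    {"dx": 0, "dy": 0, "dz": 0, "rx": 0, "ry": 0, "rz": 0}
  ]
}}

```text
t: 21.42
eef_pos: [562.8, -114.6, 276.2]
tcp_rot: [2.786, -0.265, 1.384]
ft_force: [0.4, 0.1, 0.0]
opening: 0.845
```

Emit:
{"method": "play_rows", "body": {
  "increments": [
    {"dx": 0, "dy": 0, "dz": -25, "rx": 0, "ry": 0, "rz": 0},
    {"dx": 0, "dy": 0, "dz": -55, "rx": 0, "ry": 0, "rz": 0},
    {"dx": 0, "dy": 0, "dz": -90, "rx": 0, "ry": 0, "rz": 0},
    {"dx": 0, "dy": 0, "dz": -125, "rx": 0, "ry": 0, "rz": 0},
    {"dx": 0, "dy": 0, "dz": -160, "rx": 0, "ry": 0, "rz": 0},
    {"dx": 0, "dy": 0, "dz": -160, "rx": 0, "ry": 0, "rz": 0}
  ]
}}

```text
t: 21.92
eef_pos: [499.6, -143.5, 426.5]
tcp_rot: [2.778, -0.263, 1.385]
ft_force: [-0.1, -0.6, 0.5]
opening: 0.853
```

Run:
```python
from kin import *
st(); snap('wrist','w12.png'); R0,p0,s=cur(); print(delta(R.from_euler('xyz',[np.pi,-.25,1.4]),np.array([560,-270,460.]),R0,p0))
```

```text
t 21.92 tcp [ 499.6 -143.5  426.5] rpy [ 2.778 -0.263  1.385] F [-0.1 -0.6  0.5] M [-0.14  0.09  0.01] op 0.853 j [-0.46  0.29  1.86  0.5   0.76 -0.55] grasp [ 567.1 -113.9  271.9]
(array([-100.1,   99.9,  -31.1]), array([ 3.49, -0.1 , -0.17]))
```

View pics/w12.png

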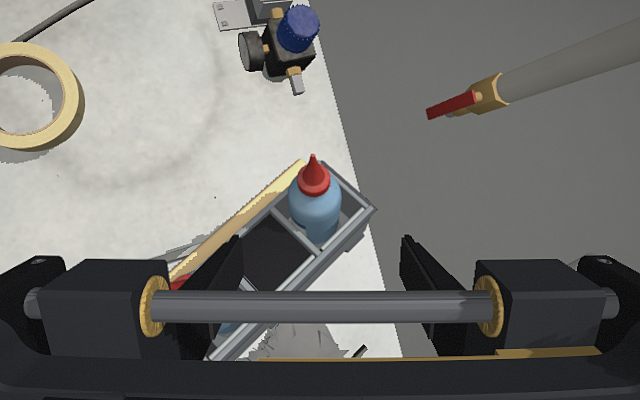

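Bottle B sits in cell 1, nozzle tip at (312,156). I move to the viewing pose to check both.

Emit:
{"method": "play_rows", "body": {
  "increments": [
    {"dx": -20, "dy": 20, "dz": -15, "rx": 0.7, "ry": 0, "rz": 0},
    {"dx": -45, "dy": 45, "dz": -30, "rx": 1.5, "ry": 0, "rz": 0},
    {"dx": -70, "dy": 70, "dz": -32, "rx": 2.3, "ry": 0, "rz": 0},
    {"dx": -100, "dy": 100, "dz": -31, "rx": 3.2, "ry": -0.1, "rz": -0.1},
    {"dx": -100, "dy": 100, "dz": -31, "rx": 3.49, "ry": -0.1, "rz": -0.17},
    {"dx": -100, "dy": 100, "dz": -31, "rx": 3.49, "ry": -0.1, "rz": -0.17},
    {"dx": -100, "dy": 100, "dz": -31, "rx": 3.49, "ry": -0.1, "rz": -0.17}
  ]
}}

```text
t: 22.55
eef_pos: [560.5, -269.7, 458.3]
tcp_rot: [-3.141, -0.252, 1.4]
ft_force: [0.5, -0.3, -0.2]
opening: 0.852
```

Run:
```python
from kin import *
st(); c=snap('wrist','w13.png'); snap('top','t13.png')
for y in (102,-34):
  print(y,'home tip',proj(c,[rp(-7,y,158)]).round(1),'30 up',proj(c,[rp(-7,y,158+34)]).round(1))
crop('w13.png',140,40,450,290,2.5,'w13c.png'); crop('t13.png',150,110,500,290,2.2,'t13c.png')
```

```text
t 22.55 tcp [ 560.5 -269.7  458.3] rpy [-3.141 -0.252  1.4  ] F [ 0.5 -0.3 -0.2] M [-0.16 -0.06  0.03] op 0.852 j [-0.58  0.45  1.48  0.24  1.32 -0.49] grasp [ 567.6 -227.6  292.4]
102 home tip [[344.6  19.6]] 30 up [[334.1 -18.9]]
-34 home tip [[203.8 117. ]] 30 up [[177.5  89.1]]
```

View pics/w13c.png

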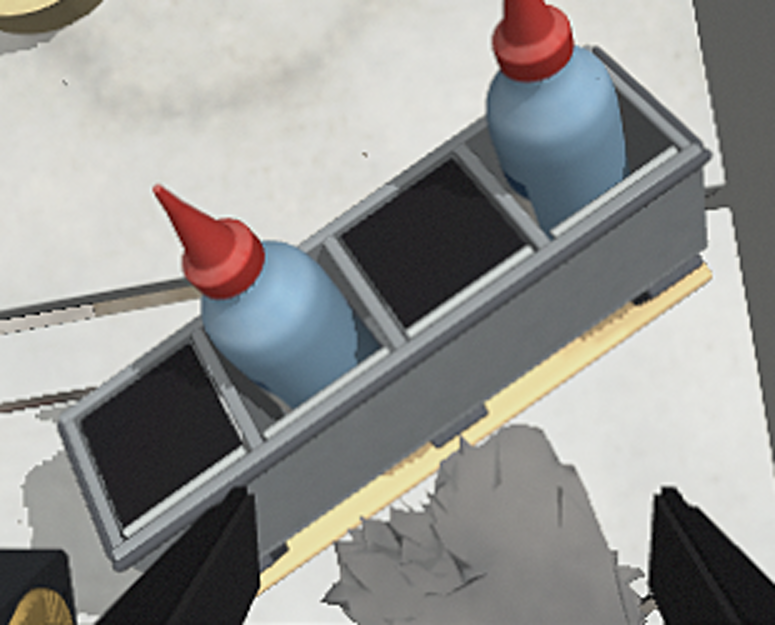

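View pics/t13c.png

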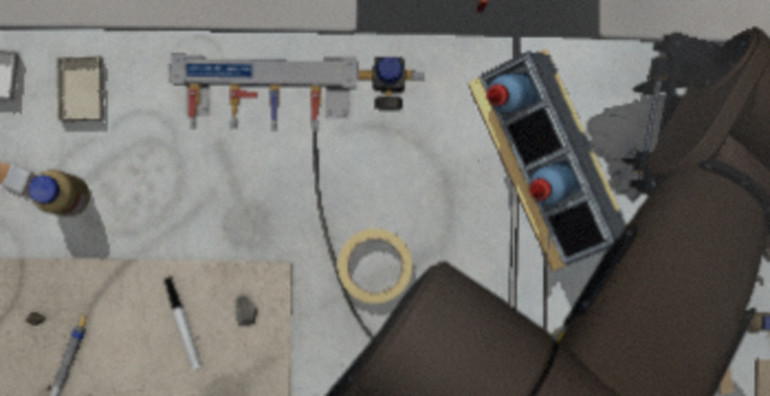

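```bash
python3 -c "
from h import *
crop('w13.png',300,0,420,110,5,'w13d.png')"
```

```text
(no output)
```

View pics/w13d.png

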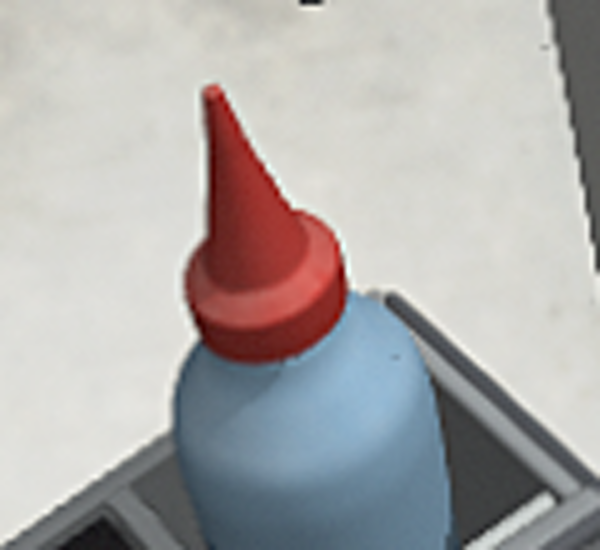

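```bash
python3 -c "
from h import *
st(); print(env.job_done())"
```

```text
t 22.65 tcp [ 560.  -268.9  459.5] rpy [ 3.141 -0.251  1.401] F [-0.5  0.2  1.4] M [-0.15 -0.04 -0.03] op 0.849 j [-0.58  0.45  1.49  0.24  1.32 -0.49] grasp [ 567.2 -227.   293.5]
the job is handed in; nothing more can be done
None
```

Both blue bottles are in the rack, one in cell 3 and one in cell 1, base first and released. I handed the job in at 22.65 s. It reports no verdict.

- **Feeling for free cells:** Cell 2 stopped the first bottle hard at tin height. My step there was too coarse: the wrist read about 36 N along the cell axis, close to the 40 N limit. I then used 1–2 mm steps around tin height. Cells 3 and 1 both let a bottle pass tin height with no force, down to floor contact at about 10 N and 3 N. Cell 4 was never tried.
- **Fully home:** In the last wrist picture the nozzle tips lie within about 3 px of where fully home bottles would show. A bottle stopped on a tin would be off by about 40 px.
- **Bystanders:** In the last overhead picture the tan solvent bottle and tape roll look unmoved, though I did not measure them. The mug was hidden behind the arm in that picture. I never worked near it.
- **Robot clear:** The gripper was open and well away from everything at hand-in.

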